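# Hook the keeper spring of a foundry core box with a spring puller

## Robot

A 7-joint arm with a two-finger parallel gripper is mounted at the origin on the work surface. World frame = base frame: x ahead of the robot, y to its left, z up, the work surface at z = 0. Lengths are in m, angles in rad, forces in N, time in s.
With the tool pointing down it reaches from about 0.35 to 0.9 m from the base axis. Payload 8.1 kg.
Tool frame: the origin (TCP) lies midway between the tips of the shut fingers; the grasp point (between the pads) lies arm.grip_point_offset behind it (arm.grip_point_offset is the distance from the TCP to the grasp point, in m); z points along the fingers, y is the direction in which the jaws open and shut (so a half turn about z gives the same grasp; the last joint's range is limited). The gripper opens to 85 mm and grips with 20 to 120 N. Pads are 22 mm wide; open, the fingers measure 114 mm over their backs; the gripper's body (76 mm by 85 mm) begins 54 mm behind the grasp point. The pads swing forward as they close: fully open they stand 13 mm farther back than shut.
Start: joints at [-1.278, 0.434, 0.025, 1.573, -0.012, 1.134, -0.075], TCP at [0.241, 0.577, 0.231] pointing down, gripper open.
Joint ranges: [-2.62, 2.62], [-0.44, 2.09], [-1.27, 1.32], [0.08, 2.57], [-1.32, 4.46], [0.12, 2], [-2.74, 2.74]. Speed limits (rad/s): [2.22, 2.22, 3.01, 3.01, 3.14, 3.14, 3.14].

## Interface

Orientations are given as a 3x3 rotation matrix whose columns are the frame's x, y, z axes.
In Python, from plant import arm gives the robot as it stands.
- The arm moves only by the tool apply_moves, never from a script. Its argument "motion" is a list of rows, each a list of 6 numbers: the shift along the tool's x, y, z in mm, then the turn, a rotation vector about the tool's x, y, z in rad. In form: [[tx, ty, tz, wx, wy, wz], ...]. A call has 1 to 12 rows; each row shifts and turns the pose as measured when the row begins, along the tool's axes as they then stand; what a row does not reach is not made up. A row lasts 1/8 s, in which the tool goes at most 62.5 mm and 10.7 degrees, less where a joint would pass 70% of its speed; a pose out of reach is approached as far as the arm can. A call is refused whole if a number of a shift passes 62.5 or a number of a turn 0.188, either way. A call with a gripper value outside its range is refused whole. "claw" is the opening in per cent of the stroke, from 0 (shut) to 100 (fully open), set as the call begins (left out, the last holds). The fingers move at their own pace and stop on an object; "grip_force" is the grip in N (left out, the last holds). Time passes only in rows, so rows that do not move let the fingers close. It gives the time, the measured TCP pose, the force and the opening at its end, in the units of the state.
- arm.state(): the state, without advancing time (a new reading comes with each control period).
- arm.read_camera(name): name is "side" or "top"; returns a dict with "frame" (400x640x3 uint8, red, green, blue), "depth" (400x640 float32, m along the optical axis (not along the pixel's ray), 0 where there is no reading), "vertical_fov" (degrees; the focal length in pixels is half the picture's height over the tangent of half this angle, whatever the lens; pixels are square), "cx", "cy" (the principal point, pixels), "k1" (the pictures are not rectified: a ray, as slopes to the right and down, at radius r is drawn at 1 + k1 r^2 times it, then the intrinsics apply), "R" (3x3) and "t" (3): a world point X has camera coordinates R X + t. Camera axes: x right, y down, z forward; pixel columns grow to the right and rows downward; lengths in m; the calibration is good to about 2 mm. A picture is of the moment at which its call begins.
- arm.finish_job(): hands the job in, once; it reports no verdict.
The state is a dict: "time_s": time; "joint_positions": joint angles; "joint_velocities": joint speeds; "joint_efforts": joint torques, N m; "tool_pos": TCP position; "ee_rot": TCP orientation; "force": force on the tool from outside, world axes, zero at the start; "wrist_torque": the same for the moment, N m; "opening": opening from 0.0 (shut) to 1.0 (fully open).
Only numpy, scipy, OpenCV 4.12 (cv2) and the standard library are available. Lean on these libraries where they do the work, as an engineer would, in place of code of your own. Each camera call takes 0.05 s, during which the arm holds its last target.

## Task

On the moulding bench, first press the core box's raised lid fully down by its blue pad. Then take the spring puller out of its pigeonhole by its steel shank, stand it on the open bench and let go of it, take it again by its green handle, and with its hook in the yellow eye stretch the keeper spring and hook it round the red post, so that the post holds the spring stretched. Finally put the puller back down on the bench and let go; never touch the spring with the robot itself, and leave the other things on the bench and on the core box where they are.

Things in the scene. Friction and masses are not known exactly. Their poses are not given: they have to be found in the camera images.
- lid_pad (a point): Centre of the top face of the blue press pad (disc 32 mm across, 6 mm high) in the middle of the plywood lid (70 x 66 mm) of the core box, a wooden block 250 x 170 mm and 58 mm high that is fixed to the bench. Its x and y axes are those of corebox.
- lid (a joint): How far the lid is pressed into the core box: 0 = raised, 0.014 m = fully home (hard stop); it starts at 0 to 0.004. It goes straight down against about 6 N of friction and stays where it is left. Fully home, the top of the pad is 66 mm above the bench.
- corebox: The fixed wooden core box; origin at the centre of its underside, z up, +x along its 250 mm length from the spring's pivot to the red post and beyond. In this frame (mm): spring pivot x -100, y 0; red post x +55, y 0; lid pad x -45, y -43; a brass plumb weight 28 mm high stands near x +98, y -57. Its top is 58 mm above the bench.
- spring_pivot (a point): The spring's pivot axis, 86 mm above the bench. The spring and all its hook lie in the level plane at this height; the spring swings level about this axis with slight friction and stays where it is left. Its position is all that matters.
- spring_arm (a joint): Swing of the spring about its pivot, rad: 0 = it points along the core box's +x axis at the post; positive = counter-clockwise seen from above, on the side of the core box's +y. It starts at +0.30 to +0.65 (range -0.2 to 0.95).
- spring_hook (a joint): Stretch of the spring: 0 = slack length (also a stop), 0.060 m = most. Pull = 3 N + 200 N/m x stretch (8 N when hooked on the post at about 0.025, 11 N at 0.040).
- hook_pocket (a point): Point of the spring's hook (6 mm wire bent in the level plane) where the post's axis stands once hooked; 130 mm from the pivot plus the stretch. +x along the spring away from the pivot, +y to its left seen from above. Wire centres: back bar y +12 mm (x -28 to +9); crossbar x +9 (y +12 to -10), which catches the post, with a lip turned back to x +3, y -14; at the pivot end x -35, y 0.
- hook_mouth (a point): 15 mm from hook_pocket towards the pivot, same axes: the best place for the post's axis to enter. The hook is open on its -y side, so it goes round the post sideways as the stretched spring swings to 0, until the post meets the back bar (swing about -0.02). This point is level with the post at a stretch of 0.040; 0.034 to 0.046 goes in. Then let the spring draw back to 0.025.
- spring_eye (a point): Centre of the yellow pulling eye at the end of the hook, 26 mm beyond hook_pocket; same axes. A flat frame of 6 mm wire with an upright opening of 28 mm along its x and 22 mm along its y; its outer bar's centre lies at x +17 from here and its other end is the hook's crossbar at x -17.
- post_axis (a point): Point on the axis of the fixed red anchor post at the height of the spring, 86 mm above the bench. The post is upright, 12 mm thick (head 16 mm), its top 104 mm above the bench, 155 mm from the pivot.
- puller: Spring puller, 0.16 kg, one rigid piece; origin under its handle's centre, z up, +x from handle to hook. Green handle 80 x 28 x 40 mm high, standing steadily on its flat underside. Square steel shank 10 x 10 mm, x +40 to +160, centre 32 mm up. At x +160 a round 7 mm leg goes down to 0.5 mm above the underside's level, its 10 mm foot turned back towards the handle.
- puller_handle (a point): Centre of the puller's green handle (20 mm above its underside), the place to grasp it for pulling (28 mm wide across y). Same axes as puller.
- puller_shank (a point): Point on the axis of the puller's square steel shank, 110 mm ahead of the handle's centre and 32 mm above its underside: the place to grasp it (10 mm wide) while its handle is in the pigeonhole. Same axes as puller.
- puller_tip (a point): Mid-height of the puller's hook leg, 18 mm above the underside, 160 mm ahead of the handle's centre; in use it should be level with the spring (86 mm above the bench) inside the yellow eye. Same axes as puller.
- cubby: Fixed wooden rack, two pigeonholes one above the other, 120 deep x 124 wide x 140 mm high, a 30 mm carton on top; origin under its centre. It stands left or right, open to its own -x, mouth at x -60. The lower hole (100 wide, 56 high, back wall at x +48) holds the puller's handle, its front 12 to 22 mm inside; the shank sticks out. An orange tin stands at about x -100, y +118.
- castbin: Fixed blue bin of castings, 120 x 120 x 90 mm, on the other side of the bench; origin at the centre of its underside. An obstacle.
- bell: Bystander: brass bell, 68 mm across, 80 mm high, upright; origin under its centre.
- slick: Bystander: flat moulder's slick, about 170 mm long, 14 mm high; origin near its middle, on the bench.
- brush: Bystander: brush lying on the bench, along its x axis.
- tin: Bystander: orange tin, 40 mm across, 60 mm high, beside the pigeonhole's mouth; origin under its centre.
- plumb: Bystander: brass plumb weight on the core box's top; origin under its centre.
- wrench: Bystander: wrench lying on the bench, along its x axis.
- pattern: Bystander: small turned wooden pattern, 64 mm across, 50 mm high; origin under its centre.

How it is judged:
On the way, in this order (a step that is already met when the one before it is completed fails the run):
1. the lid is pressed home (value of joint lid above 0.012 m), for 0.2 s.
2. the puller is out of the pigeonhole, set down on the bench and let go (x of puller_handle in the frame of cubby below -0.09 m and height (world z) of puller_handle below 0.03 m and linear speed of puller below 0.03 m/s and contact force between the fingers and puller below 0.1 N), for 0.2 s.
3. held by its handle, the puller stretches the spring (value of joint spring_hook above 0.03 m and contact force between puller and spring_hook above 2 N and contact force between the fingers and puller above 2 N and distance between the grasp point and puller_handle below 0.055 m), for 0.1 s.
4. the spring is hooked round the post and held stretched by it (horizontal distance between hook_pocket and post_axis below 0.008 m and value of joint spring_hook between 0.018 and 0.032 m), for 0.2 s.
At the end, for the whole second after the job is handed in: The lid is pressed in at least 12 of its 14 mm; the spring's hook is round the post (hook pocket within 8 mm of the post's axis, spring stretched 18 to 32 mm); the puller rests on the bench (handle centre below 30 mm), let go and off the spring (all of step 4 and value of joint lid above 0.012 m and height (world z) of puller_handle below 0.03 m and linear speed of puller below 0.03 m/s and contact force between the fingers and puller below 0.1 N and contact force between puller and spring_hook below 0.1 N); the robot touches nothing.
It fails at once if the robot itself touches the spring or its hook (contact force between any of the fingers, the arm and spring_arm above 1 N).
It fails at once if a bystander is moved more than 30 mm (distance of any of bell, slick, brush, tin, plumb, wrench, pattern from where it was at the start of the episode above 0.03 m).
It also fails if it takes over 72 s, if anything falls off the work surface, if the arm or the gripper's body presses on something with over 40 N, if the wrist force passes 120 N, or if a joint passes its speed limit or range.

## Working session

There is one attempt and no reset: what is moved stays moved. The work goes in short steps, Python scripts to look and compute and a tool call to move; the robot and the scene stay as the last step left them, time stands still between calls to the robot, and variables do not carry over. Pictures are saved under pics/ and viewed, and the job is handed in when it is done.

Besides the shell and the picture viewer there is one more tool, called after "Emit:" by a JSON object that holds its "fn" and its "kwargs". apply_moves: Moves the arm, as the interface text tells. Its arguments: {"type":"object","properties":{"motion":{"type":"array"},"claw":{"type":"number"},"grip_force":{"type":"number"}},"required":["motion"]}

```bash
ls; mkdir -p pics
cat > h.py <<'E'
import numpy as np, cv2, pickle
from plant import arm
def take(n,tag):
    d=arm.read_camera(n); pickle.dump(d,open(f'{tag}.pkl','wb'))
    cv2.imwrite(f'pics/{tag}.png',d['frame'][:,:,::-1]); return d
def K(d):
    f=200/np.tan(np.radians(d['vertical_fov'])/2); return f
def ray(d,u,v):
    f=K(d); xd=(u-d['cx'])/f; yd=(v-d['cy'])/f
    x,y=xd,yd
    for _ in range(30):
        s=1+d['k1']*(x*x+y*y); x,y=xd/s,yd/s
    return np.array([x,y,1.0])
def atz(d,u,v,z):
    R,t=np.array(d['R']),np.array(d['t']); c=-R.T@t; w=R.T@ray(d,u,v)
    return c+w*(z-c[2])/w[2]
def atd(d,u,v):
    z=d['depth'][int(round(v)),int(round(u))]
    return np.array(d['R']).T@(ray(d,u,v)*z-np.array(d['t']))
def proj(d,X):
    p=np.array(d['R'])@np.array(X)+np.array(d['t']); x,y=p[0]/p[2],p[1]/p[2]
    s=1+d['k1']*(x*x+y*y); return K(d)*x*s+d['cx'],K(d)*y*s+d['cy']
def load(tag): return pickle.load(open(f'{tag}.pkl','rb'))
def crop(tag,u0,v0,u1,v1,k,out):
    d=load(tag); c=d['frame'][v0:v1,u0:u1,::-1]
    cv2.imwrite(f'pics/{out}.png',cv2.resize(c,None,fx=k,fy=k,interpolation=cv2.INTER_CUBIC))
E
python3 - <<'E'
from h import *
for n in('top','side'):
    d=take(n,n+'0'); print(n,d['vertical_fov'],d['k1'],-np.array(d['R']).T@np.array(d['t']),np.round(d['R'],3).tolist())
s=arm.state(); print(s['tool_pos'],np.round(s['ee_rot'],3).tolist(),s['time_s'],arm.grip_point_offset)
E
```

```text
pics
top 56.738866496501004 0.026357375098125944 [0.546421   0.04163463 1.24853862] [[-0.029, -0.999, -0.019], [-0.998, 0.03, -0.054], [0.055, 0.017, -0.998]]
side 50.65952159842725 -0.09492670673953134 [ 0.19211472 -0.975529    0.70804905] [[0.933, -0.36, -0.013], [-0.182, -0.44, -0.88], [0.311, 0.823, -0.476]]
[0.24086448 0.57623126 0.23059244] [[-0.923, 0.386, -0.0], [0.386, 0.923, -0.001], [-0.0, -0.001, -1.0]] 0.1 0.0187
```

View pics/top0.png

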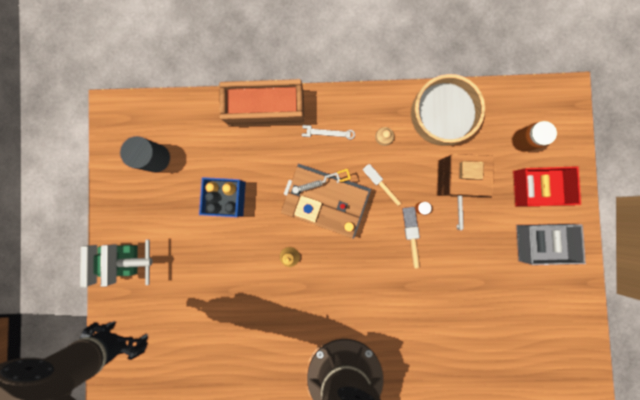

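View pics/side0.png

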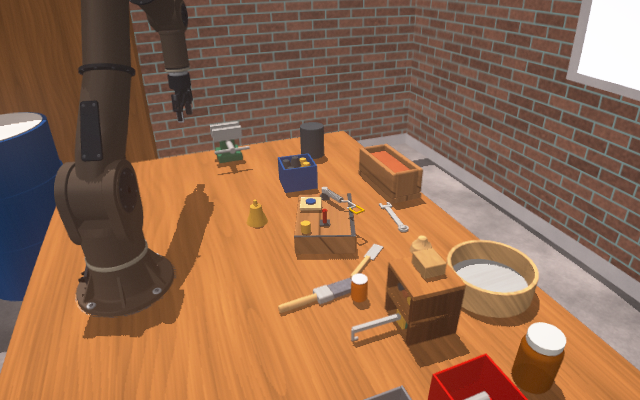

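Run:
```python
from h import *
crop('top0',270,120,400,270,5,'t1'); crop('top0',350,130,510,280,5,'t2'); crop('side0',240,170,400,270,5,'s1'); crop('side0',270,220,480,360,3.8,'s2')
```

```text
(no output)
```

View pics/t1.png

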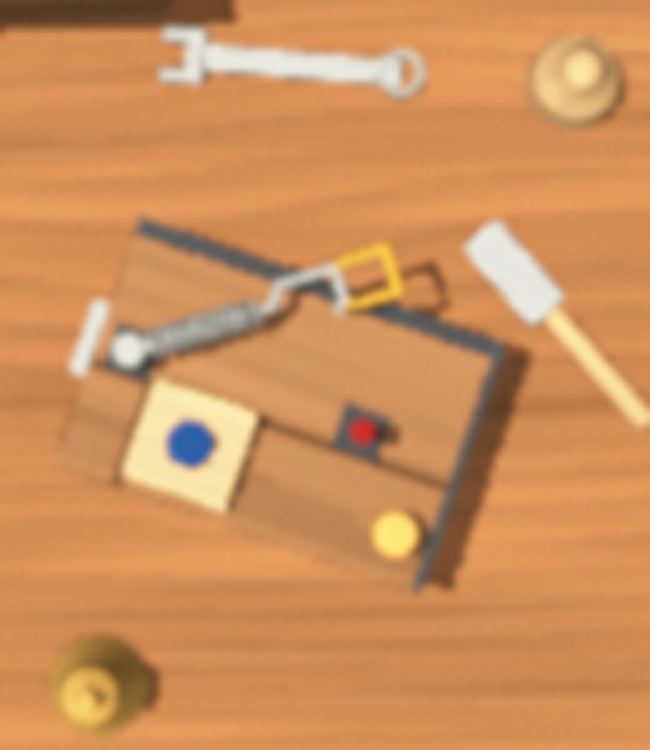

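View pics/t2.png

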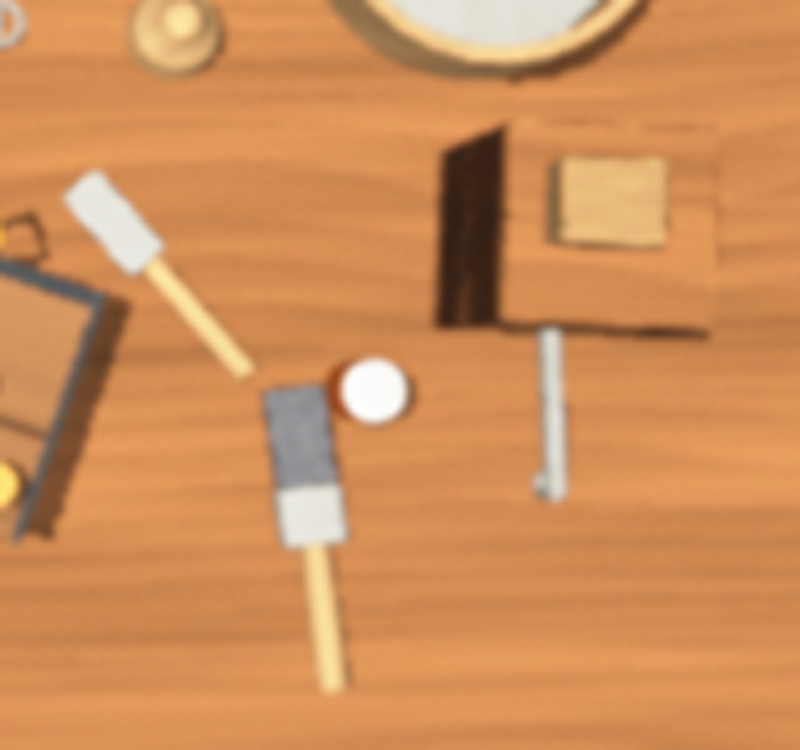

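View pics/s1.png

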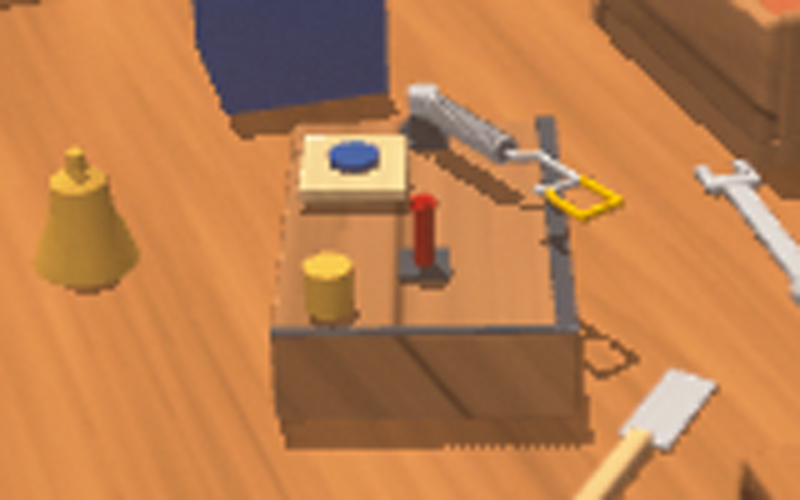

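View pics/s2.png

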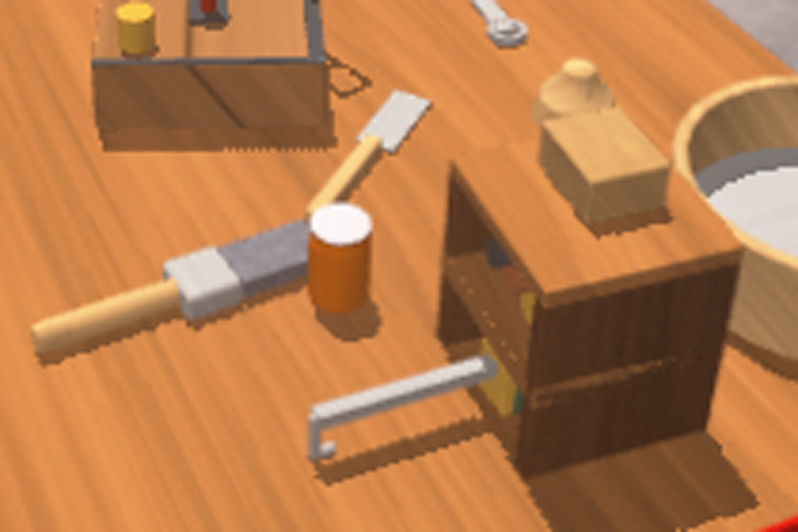

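Run:
```python
from h import *
d=load('top0')
def c1(x,y): return (x+.5)/5-.5+270,(y+.5)/5-.5+120
def c2(x,y): return (x+.5)/5-.5+350,(y+.5)/5-.5+130
for n,c,z in [('pad',c1(190,443),.078),('post',c1(363,432),.104),('pivot',c1(128,350),.095),('plumb',c1(395,535),.086),('eye',c1(370,278),.086),('eyeouter',c1(395,271),.086),('crossbar',c1(343,286),.086),('bell',c1(88,695),.08),('boxcornerFL',c1(140,222),.058),('FR',c1(503,350),.058),('NR',c1(418,587),.058),
 ('shnear',c2(556,500),.037),('shfar',c2(549,332),.037),('foot',c2(543,483),.004),('tin',c2(375,391),.06),('pattern',c1(575,75),.03),
 ('cubtopNL',c2(503,328),.14),('cubtopNR',c2(708,334),.14),('cubtopFL',c2(508,122),.14),('cubtopFR',c2(718,130),.14)]:
    p=atz(d,*c,z); print(n,np.round(c,1),np.round(p[:2],4),np.round(atd(d,*c),4))
s=load('side0')
for n,p in [('pad',0),]:
  pass
def s1(x,y): return (x+.5)/5-.5+240,(y+.5)/5-.5+170
def s2(x,y): return (x+.5)/3.8-.5+270,(y+.5)/3.8-.5+220
for n,c,z in [('pad',s1(354,156),.078),('post',s1(423,200),.104),('pivot',s1(424,90),.095),('eye',s1(584,199),.086),('shnear',s2(318,413),.037),('tin',s2(341,223),.06)]:
    print('S',n,np.round(atz(s,*c,z)[:2],4),np.round(atd(s,*c),4))
```

```text
pad [307.6 208.2] [0.5529 0.1011] [0.5529 0.1012 0.0777]
post [342.2 206. ] [ 0.5564 -0.0071] [ 0.5564 -0.007   0.1058]
pivot [295.2 189.6] [0.6119 0.1374] [0.6122 0.1379 0.0899]
plumb [348.6 226.6] [ 0.4918 -0.0257] [ 0.4918 -0.0257  0.0861]
eye [343.6 175.2] [ 0.6532 -0.0154] [ 0.6614 -0.0198 -0.003 ]
eyeouter [348.6 173.8] [ 0.6571 -0.0312] [ 0.657  -0.0312  0.0874]
crossbar [338.2 176.8] [0.6487 0.0017] [0.6485 0.0018 0.0875]
bell [287.2 258.6] [0.3972 0.1691] [0.3971 0.1692 0.0793]
boxcornerFL [297.6 164. ] [0.6967 0.1306] [0.6962 0.1304 0.0614]
FR [370.2 189.6] [ 0.6068 -0.1005] [ 0.6067 -0.1003  0.06  ]
NR [353.2 237. ] [ 0.4571 -0.0409] [ 0.4571 -0.0409  0.0586]
shnear [460.8 229.6] [ 0.4702 -0.3888] [ 4.679e-01 -4.019e-01  2.000e-04]
shfar [459.4 196. ] [ 0.5785 -0.3898] [ 0.5784 -0.3881  0.0417]
foot [458.2 226.2] [ 0.4795 -0.3926] [ 0.4797 -0.3918  0.0064]
tin [424.6 207.8] [ 0.5436 -0.2705] [ 0.5436 -0.2699  0.0623]
pattern [384.6 134.6] [ 0.7888 -0.1578] [ 0.7852 -0.1548  0.0481]
cubtopNL [450.2 195.2] [ 0.5789 -0.3263] [ 0.5831 -0.3736 -0.0025]
cubtopNR [491.2 196.4] [ 0.5719 -0.4455] [ 0.5751 -0.5064  0.0013]
cubtopFL [451.2 154. ] [ 0.7017 -0.3351] [ 0.7029 -0.3379  0.1316]
cubtopFR [493.2 155.6] [ 0.6928 -0.4577] [ 0.693  -0.4584  0.1386]
S pad [0.552  0.0991] [0.5508 0.0954 0.0802]
S post [ 0.5563 -0.0085] [ 0.5555 -0.0106  0.1053]
S pivot [0.6118 0.1341] [0.6122 0.1351 0.0945]
S eye [ 0.6543 -0.0145] [ 7.187e-01  1.195e-01 -7.000e-04]
S shnear [ 0.474  -0.3909] [ 0.4745 -0.39    0.0359]
S tin [ 0.5437 -0.2711] [ 0.5447 -0.2691  0.0581]
```

```bash
cat >> h.py <<'E'
from scipy.spatial.transform import Rotation as Ro
def Rpsi(a):
    a=np.radians(a); y=np.array([np.cos(a),np.sin(a),0]); z=np.array([0,0,-1.]); return np.column_stack([np.cross(y,z),y,z])
def plan(wps,step=45,rot=.17,nr=1,show=True):
    """wps: (x,y,z,psi_deg) TCP; optional 5th = step mm"""
    s=arm.state(); p=np.array(s['tool_pos']); R=np.array(s['ee_rot'])
    out=[]
    for w in wps:
        st=w[4] if len(w)>4 else step
        T=np.array(w[:3]); RT=Rpsi(w[3])
        rv=Ro.from_matrix(R.T@RT).as_rotvec(); n=max(1,int(np.ceil(max(np.linalg.norm(T-p)*1000/st,np.linalg.norm(rv)/rot))))
        p0,R0=p.copy(),R.copy()
        for i in range(1,n+1):
            pt=p0+(T-p0)*i/n; Rt=R0@Ro.from_rotvec(rv*i/n).as_matrix()
            row=np.r_[np.round(R.T@(pt-p)*1000,nr),np.round(Ro.from_matrix(R.T@Rt).as_rotvec(),3)]
            row=row+0.0
            out.append(row.tolist())
            p=p+R@row[:3]/1000; R=R@Ro.from_rotvec(row[3:]).as_matrix()
    print(len(out)); 
    for i in range(0,len(out),12): print(str(out[i:i+12]).replace(' ',''))
def st():
    s=arm.state(); R=np.array(s['ee_rot']); print('t',s['time_s'],'p',np.round(s['tool_pos'],4),'psi',np.round(np.degrees(np.arctan2(R[1,1],R[0,1])),2),'z',np.round(R[:,2],3),'F',np.round(s['force'],1),'op',round(float(s['opening']),3),'q',np.round(s['joint_positions'],2))
E
python3 - <<'E'
from h import *
plan([(.5525,.1005,.15,90),(.5525,.1005,.09,90)])
E
```

```text
15
[[-36.2,-24.5,6.2,0.0,0.0,-0.03],[-35.5,-25.6,6.3,0.0,0.0,-0.031],[-34.7,-26.7,6.2,0.0,0.0,-0.03],[-33.8,-27.7,6.3,0.0,0.0,-0.031],[-33.0,-28.7,6.2,-0.001,0.0,-0.03],[-32.1,-29.7,6.2,0.0,0.0,-0.031],[-31.2,-30.7,6.2,0.0,0.0,-0.03],[-30.2,-31.6,6.2,0.0,0.0,-0.031],[-29.2,-32.6,6.2,0.0,0.0,-0.03],[-28.3,-33.4,6.2,0.0,0.0,-0.031],[-27.2,-34.3,6.3,0.0,0.0,-0.03],[-26.1,-35.0,6.2,0.0,0.0,-0.03]]
[[-25.1,-35.9,6.2,0.0,0.0,-0.031],[0.0,0.0,30.0,0.0,0.0,0.0],[0.0,0.1,30.0,0.0,0.0,0.0]]
```

Emit:
{"fn": "apply_moves", "kwargs": {"motion": [[-36,-25,3,0,0,-0.03],[-35,-26,3,0,0,-0.03],[-35,-27,3,0,0,-0.03],[-34,-28,3,0,0,-0.03],[-33,-29,3,0,0,-0.03],[-32,-30,3,0,0,-0.03],[-31,-31,4,0,0,-0.03],[-30,-32,4,0,0,-0.03],[-29,-33,5,0,0,-0.03],[-28,-33,5,0,0,-0.03],[-27,-34,6,0,0,-0.03],[-26,-35,6,0,0,-0.03]], "claw": 0, "grip_force": 80}}

```text
time_s: 1.6
tool_pos: [0.5326, 0.1246, 0.1782]
ee_rot: [[-1.0, 0.016, -0.005], [0.016, 1.0, -0.004], [0.005, -0.004, -1.0]]
force: [0.9, 0.9, -0.7]
opening: -0.003
```

Run:
```python
from h import *
st(); plan([(.5525,.1005,.15,90),(.5525,.1005,.09,90)])
```

```text
t 1.6 p [0.5326 0.1246 0.1782] psi 89.08 z [-0.005 -0.004 -1.   ] F [ 0.9  0.9 -0.7] op -0.003 q [-0.43  0.36  0.13  1.84 -0.05  0.95  1.28]
3
[[-20.4,-23.7,28.2,-0.004,-0.005,-0.016],[0.0,0.0,30.0,0.0,0.0,0.0],[0.0,0.1,30.0,0.0,0.0,0.0]]
```

Emit:
{"fn": "apply_moves", "kwargs": {"motion": [[-20.4,-23.7,28,-0.004,-0.005,-0.016],[0,0,30,0,0,0],[0,0,28,0,0,0],[0,0,0,0,0,0]]}}

```text
time_s: 2.1
tool_pos: [0.5545, 0.094, 0.0889]
ee_rot: [[-1.0, 0.007, -0.0], [0.007, 1.0, -0.003], [0.0, -0.003, -1.0]]
force: [-1.1, 0.4, 0.4]
opening: 0.003
```

Run:
```python
from h import *
st(); plan([(.5525,.1005,.064,90,5)])
```

```text
t 2.1 p [0.5545 0.094  0.0889] psi 89.62 z [-0.    -0.003 -1.   ] F [-1.1  0.4  0.4] op 0.003 q [-0.35  0.49  0.12  1.89 -0.08  0.76  1.38]
6
[[0.3,1.1,4.1,0.0,0.0,-0.001],[0.4,1.1,4.2,-0.001,0.0,-0.001],[0.3,1.1,4.1,0.0,0.0,-0.001],[0.3,1.1,4.2,-0.001,0.0,-0.001],[0.4,1.1,4.1,0.0,0.0,-0.002],[0.3,1.1,4.1,-0.001,0.0,-0.001]]
```

Emit:
{"fn": "apply_moves", "kwargs": {"motion": [[2,6,2,0,0,0],[0,0,5,0,0,0],[0,0,5,0,0,0],[0,0,5,0,0,0],[0,0,5,0,0,0],[0,0,4,0,0,0],[0,0,3,0,0,0],[0,0,2,0,0,0]]}}

```text
time_s: 3.1
tool_pos: [0.554, 0.1016, 0.0659]
ee_rot: [[-1.0, 0.006, 0.005], [0.006, 1.0, 0.001], [-0.005, 0.001, -1.0]]
force: [-9.3, -1.3, 24.5]
opening: 0.003
```

Emit:
{"fn": "apply_moves", "kwargs": {"motion": [[0,0,1,0,0,0],[0,0,1,0,0,0],[0,0,-30,0,0,0],[0,0,-40,0,0,0],[0,0,-40,0,0,0]]}}

```text
time_s: 3.72
tool_pos: [0.5514, 0.101, 0.1761]
ee_rot: [[-1.0, 0.006, 0.001], [0.006, 1.0, -0.0], [-0.001, -0.0, -1.0]]
force: [0.1, -0.1, 0.2]
opening: 0.001
```

Run:
```python
from h import *
st()
d=take('side','side1'); crop('side1',240,170,400,270,5,'s3')
plan([(.512,-.386,.16,90),(.512,-.389,.06,90)])
```

```text
t 3.725 p [0.5514 0.101  0.1761] psi 89.65 z [ 0.001 -0.    -1.   ] F [ 0.1 -0.1  0.2] op 0.001 q [-0.38  0.38  0.14  1.81 -0.06  0.95  1.35]
14
[[3.6,-44.4,1.8,0.0,0.001,-0.001],[3.6,-44.3,1.9,0.0,0.0,0.0],[3.5,-44.3,1.8,0.001,0.001,-0.001],[3.7,-44.4,1.9,0.0,0.001,0.0],[3.6,-44.3,1.8,0.0,0.001,-0.001],[3.7,-44.4,1.9,0.0,0.0,-0.001],[3.7,-44.3,1.9,0.0,0.001,0.0],[3.8,-44.3,1.9,0.001,0.001,-0.001],[3.7,-44.4,1.9,0.0,0.001,0.0],[3.8,-44.3,2.0,0.0,0.0,-0.001],[3.8,-44.3,1.9,0.0,0.001,0.0],[0.0,-1.0,33.3,0.0,0.0,0.0]]
[[0.0,-1.0,33.4,0.0,0.0,0.0],[0.0,-1.0,33.3,0.0,0.0,0.0]]
```

View pics/s3.png

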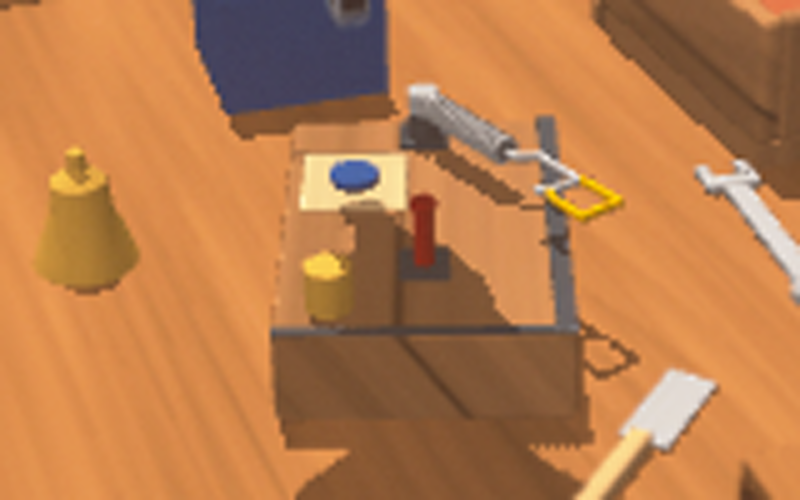

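The lid now sits flush: the pad at crop (354,176) is about 20 px lower than before. Next is the shank.

Emit:
{"fn": "apply_moves", "kwargs": {"motion": [[4,-45,0,0,0,0],[4,-45,0,0,0,0],[4,-45,0,0,0,0],[4,-45,0,0,0,0],[4,-45,0,0,0,0],[4,-45,0,0,0,0],[4,-45,0,0,0,0],[4,-45,0,0,0,0],[4,-45,0,0,0,0],[4,-45,0,0,0,0],[2,-30,0,0,0,0],[0,0,10,0,0,0]], "claw": 60}}

```text
time_s: 5.28
tool_pos: [0.5124, -0.3929, 0.1697]
ee_rot: [[-1.0, 0.002, 0.02], [0.002, 1.0, 0.001], [-0.02, 0.001, -1.0]]
force: [0.7, -0.2, -0.0]
opening: 0.598
```

Run:
```python
from h import *
st(); plan([(.511,-.389,.1,90),(.511,-.389,.04,90),(.511,-.389,.0145,90,15)])
```

```text
t 5.275 p [ 0.5124 -0.3929  0.1697] psi 89.86 z [ 0.02   0.001 -1.   ] F [ 0.7 -0.2 -0. ] op 0.598 q [ 0.41  0.52  0.25  1.62 -0.16  1.01  2.28]
6
[[1.4,1.9,34.8,0.001,0.01,-0.001],[1.0,2.0,34.9,0.0,0.01,-0.001],[0.0,0.0,30.0,0.0,0.0,0.0],[0.0,0.0,30.0,0.0,0.0,0.0],[0.0,0.0,12.7,0.0,0.0,0.0],[0.0,0.0,12.8,0.0,0.0,0.0]]
```

Emit:
{"fn": "apply_moves", "kwargs": {"motion": [[1.5,2,35,0,0.01,0],[1,2,35,0,0.01,0],[0,0,30,0,0,0],[0,0,20,0,0,0],[0,0,0,0,0,0]]}}

```text
time_s: 5.9
tool_pos: [0.5121, -0.3817, 0.0429]
ee_rot: [[-1.0, -0.002, -0.001], [-0.002, 1.0, 0.006], [0.001, 0.006, -1.0]]
force: [-0.7, 0.2, 0.8]
opening: 0.599
```

Run:
```python
from h import *
st(); plan([(.511,-.389,.0145,90,15)])
take('side','side2'); crop('side2',270,190,470,340,4,'s4')
```

```text
t 5.9 p [ 0.5121 -0.3817  0.0429] psi 90.13 z [-0.001  0.006 -1.   ] F [-0.7  0.2  0.8] op 0.599 q [ 0.42  0.66  0.22  1.73 -0.19  0.78  2.3 ]
2
[[0.5,-3.7,14.2,0.003,-0.001,0.001],[0.6,-3.7,14.2,0.003,0.0,0.001]]
```

View pics/s4.png

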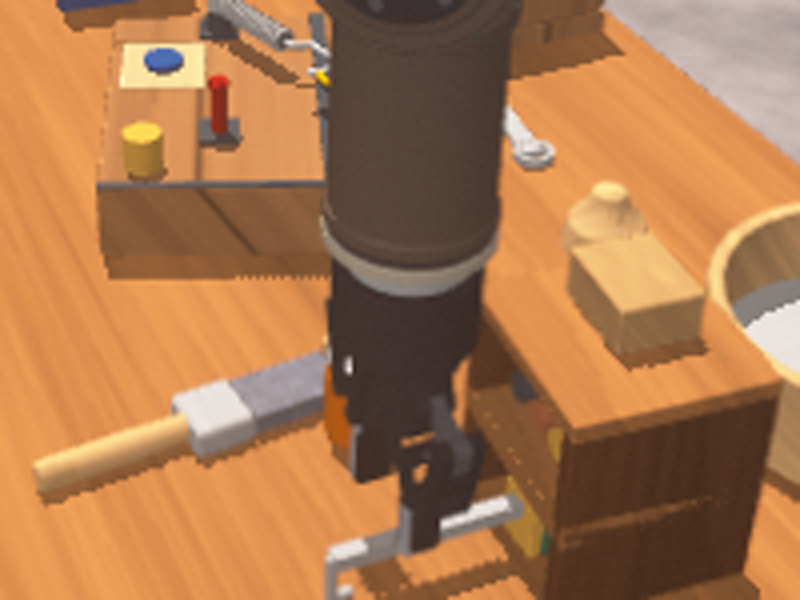

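Emit:
{"fn": "apply_moves", "kwargs": {"motion": [[1,-7,14,0.005,0,0],[0,0,14,0,0,0],[0,0,0,0,0,0]]}}

```text
time_s: 6.32
tool_pos: [0.5129, -0.3898, 0.0159]
ee_rot: [[-1.0, -0.003, 0.003], [-0.003, 1.0, -0.002], [-0.003, -0.002, -1.0]]
force: [-0.9, 0.4, 0.1]
opening: 0.602
```

Emit:
{"fn": "apply_moves", "kwargs": {"motion": [[0,0,0,0,0,0],[0,0,0,0,0,0],[0,0,0,0,0,0],[0,0,0,0,0,0],[0,0,0,0,0,0]], "claw": 0}}

```text
time_s: 6.95
tool_pos: [0.5134, -0.3903, 0.0171]
ee_rot: [[-1.0, -0.003, 0.004], [-0.003, 1.0, -0.003], [-0.004, -0.003, -1.0]]
force: [-0.1, 0.1, 0.1]
opening: 0.092
```

Emit:
{"fn": "apply_moves", "kwargs": {"motion": [[5,0,-2,0,0,0],[12,0,0,0,0,0],[20,0,0,0,0,0],[20,0,0,0,0,0],[20,0,0,0,0,0],[20,0,0,0,0,0],[20,0,0,0,0,0],[20,0,0,0,0,0],[10,0,0,0,0,0],[0,0,0,0,0,0]]}}

```text
time_s: 8.2
tool_pos: [0.3537, -0.39, 0.0187]
ee_rot: [[-1.0, 0.0, 0.001], [0.0, 1.0, -0.002], [-0.001, -0.002, -1.0]]
force: [-0.2, -0.1, -1.1]
opening: 0.093
```

Run:
```python
from h import *
st()
take('side','side3'); crop('side3',270,200,470,350,4,'s5')
```

```text
t 8.2 p [ 0.3537 -0.39    0.0187] psi 89.98 z [ 0.001 -0.002 -1.   ] F [-0.2 -0.1 -1.1] op 0.093 q [ 0.59  0.56  0.19  2.03 -0.19  0.56  2.48]
```

View pics/s5.png

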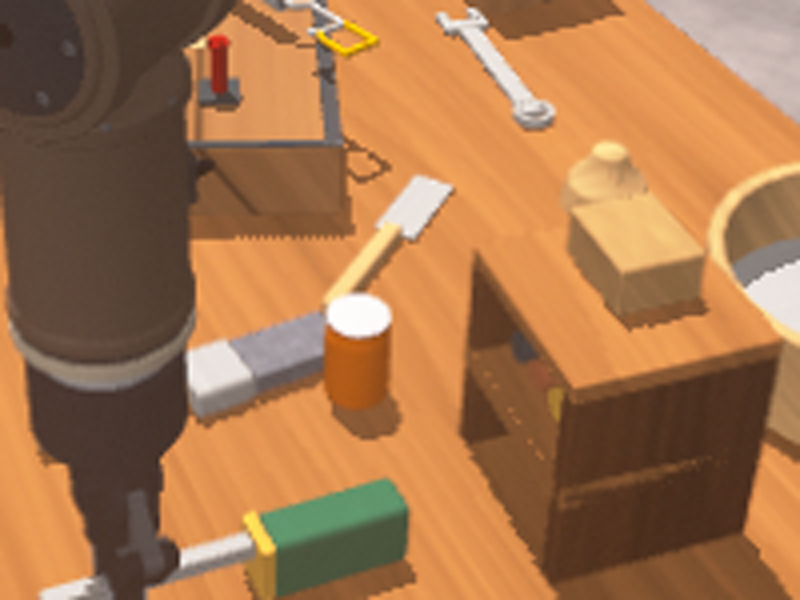

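Emit:
{"fn": "apply_moves", "kwargs": {"motion": [[0,0,1.5,0,0,0],[0,0,1.5,0,0,0],[0,0,0,0,0,0]]}}

```text
time_s: 8.62
tool_pos: [0.3557, -0.3902, 0.0162]
ee_rot: [[-1.0, -0.002, 0.002], [-0.002, 1.0, -0.002], [-0.002, -0.002, -1.0]]
force: [-4.2, 2.5, 4.6]
opening: 0.101
```

Emit:
{"fn": "apply_moves", "kwargs": {"motion": [[0,0,0,0,0,0],[0,0,0,0,0,0],[0,0,0,0,0,0],[0,0,0,0,0,0],[0,0,-40,0,0,0],[0,0,-50,0,0,0],[-60,0,-10,0,0,0],[-20,0,0,0,0,0],[0,0,0,0,0,0]], "claw": 85}}

```text
time_s: 9.75
tool_pos: [0.4385, -0.3898, 0.119]
ee_rot: [[-1.0, -0.002, 0.002], [-0.002, 1.0, -0.002], [-0.002, -0.002, -1.0]]
force: [0.4, -0.9, 0.1]
opening: 0.851
```

Run:
```python
from h import *
st()
take('side','side4'); crop('side4',270,230,440,370,4.5,'s6')
take('top','top4'); crop('top4',400,170,520,290,5,'t6')
```

```text
t 9.75 p [ 0.4385 -0.3898  0.119 ] psi 90.12 z [ 0.002 -0.002 -1.   ] F [ 0.4 -0.9  0.1] op 0.851 q [ 0.47  0.49  0.24  1.82 -0.15  0.85  2.35]
```

View pics/s6.png

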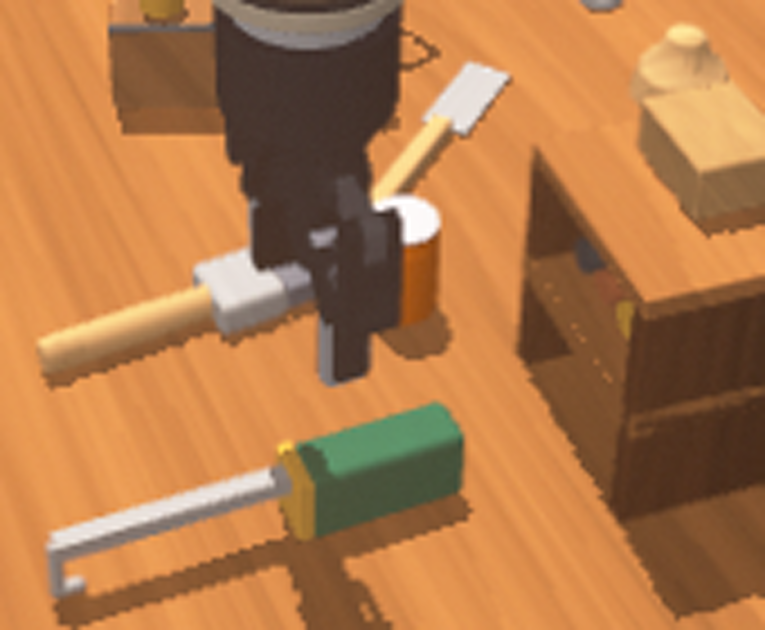

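View pics/t6.png

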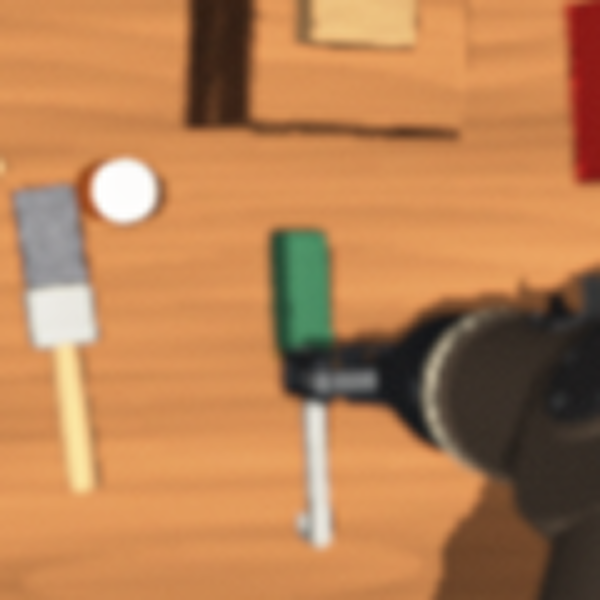

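Run:
```python
from h import *
d=load('top4'); s=load('side4')
def c(x,y): return (x+.5)/5-.5+400,(y+.5)/5-.5+170
def c2(x,y): return (x+.5)/4.5-.5+270,(y+.5)/4.5-.5+230
a=atz(d,*c(308,231),.04); b=atz(d,*c(320,546),.037); print(a,b,np.linalg.norm(a-b))
print(atz(d,*c(305,345),.04), np.degrees(np.arctan2(*(b-a)[1::-1])))
for p,z in [((320,449),.04),((313,535),.0),((463,436),.04),((437,405),.04),((60,540),.037)]: print('S',atz(s,*c2(*p),z))
```

```text
[ 0.51454317 -0.39125087  0.04      ] [ 0.31382674 -0.3893721   0.037     ] 0.20074764839975298
[ 0.44170556 -0.38561054  0.04      ] 179.4637092987852
S [ 0.44691261 -0.38635698  0.04      ]
S [ 0.43771592 -0.40030521  0.        ]
S [ 0.51258342 -0.40426045  0.04      ]
S [ 0.51010637 -0.38137666  0.04      ]
S [ 0.31855826 -0.39130247  0.037     ]
```

Emit:
{"fn": "apply_moves", "kwargs": {"motion": [[-37,0,30,0,0,0],[0,0,35,0,0,0],[0,0,30,0,0,0],[0,0,0,0,0,0]]}}

```text
time_s: 10.35
tool_pos: [0.4669, -0.3917, 0.0202]
ee_rot: [[-1.0, 0.006, -0.004], [0.006, 1.0, -0.001], [0.004, -0.001, -1.0]]
force: [-0.3, -0.6, 0.4]
opening: 0.843
```

Run:
```python
from h import *
st(); plan([(.475,-.39,.0105,90,9)])
```

```text
t 10.35 p [ 0.4669 -0.3917  0.0202] psi 89.63 z [-0.004 -0.001 -1.   ] F [-0.3 -0.6  0.4] op 0.843 q [ 0.47  0.65  0.2   1.82 -0.19  0.69  2.34]
2
[[-4.1,0.9,4.8,0.0,-0.002,-0.003],[-4.0,0.9,4.9,-0.001,-0.002,-0.003]]
```

Emit:
{"fn": "apply_moves", "kwargs": {"motion": [[-8,2,5,0,-0.004,-0.006],[0,0,4,0,0,0],[0,0,0,0,0,0]]}}

```text
time_s: 10.72
tool_pos: [0.4749, -0.3913, 0.0133]
ee_rot: [[-1.0, 0.002, 0.002], [0.002, 1.0, -0.003], [-0.002, -0.003, -1.0]]
force: [-0.2, -0.0, -0.5]
opening: 0.848
```

Emit:
{"fn": "apply_moves", "kwargs": {"motion": [[0,0,0,0,0,0],[0,0,0,0,0,0],[0,0,0,0,0,0],[0,0,0,0,0,0],[0,0,0,0,0,0]], "claw": 0, "grip_force": 110}}

```text
time_s: 11.35
tool_pos: [0.4755, -0.3918, 0.0149]
ee_rot: [[-1.0, 0.002, 0.004], [0.002, 1.0, -0.004], [-0.004, -0.004, -1.0]]
force: [0.2, -0.5, -0.1]
opening: 0.307
```

Run:
```python
from h import *
st()
```

```text
t 11.35 p [ 0.4755 -0.3918  0.0149] psi 89.89 z [ 0.004 -0.004 -1.   ] F [ 0.2 -0.5 -0.1] op 0.307 q [ 0.47  0.67  0.2   1.81 -0.19  0.68  2.34]
```

Run:
```python
from h import *
d0=np.array([.265,-.964]); eye=np.array([.6537,-.0152]); h=eye+.158*d0; print(h)
plan([(.4755,-.3918,.10,90),(.5,-.36,.19,75),(h[0],h[1],.20,15.4)],step=40)
```

```text
[ 0.69557  -0.167512]
13
[[-0.1,-0.1,-28.4,-0.001,0.001,-0.001],[-0.1,-0.1,-28.3,-0.001,0.001,0.0],[0.0,0.0,-28.4,-0.002,0.002,-0.001],[-8.2,10.6,-30.0,0.0,0.0,0.087],[-7.2,11.3,-30.0,0.0,0.0,0.088],[-6.2,11.8,-30.0,0.0,-0.001,0.087],[-19.9,33.8,-1.4,0.0,0.0,0.149],[-14.6,36.4,-1.4,0.0,0.0,0.148],[-9.1,38.1,-1.4,0.0,0.0,0.149],[-3.3,39.0,-1.4,0.0,0.0,0.148],[2.4,39.2,-1.4,0.0,0.0,0.149],[8.3,38.3,-1.4,0.0,0.0,0.148]]
[[13.8,36.7,-1.4,0.0,0.0,0.149]]
```

Emit:
{"fn": "apply_moves", "kwargs": {"motion": [[0,0,-20,0,0,0],[0,0,-28,0,0,0],[0,0,-30,0,0,0],[-8,11,-30,0,0,0.09],[-7,11,-30,0,0,0.09],[-6,12,-30,0,0,0.09],[-20,34,-3,0,0,0.15],[-15,36,-3,0,0,0.15],[-9,38,-3,0,0,0.15],[-3,39,-3,0,0,0.15],[2,39,-3,0,0,0.15],[8,38,-3,0,0,0.15]]}}

```text
time_s: 12.85
tool_pos: [0.6733, -0.1985, 0.2041]
ee_rot: [[-0.346, 0.938, -0.002], [0.938, 0.346, -0.002], [-0.001, -0.002, -1.0]]
force: [-0.7, -1.1, -0.4]
opening: 0.304
```

Run:
```python
from h import *
st(); plan([(.6956,-.1675,.17,15.4)],step=30)
```

```text
t 12.85 p [ 0.6733 -0.1985  0.2041] psi 20.26 z [-0.002 -0.002 -1.   ] F [-0.7 -1.1 -0.4] op 0.304 q [-0.11  0.62  0.55  1.42 -0.33  1.19  0.83]
2
[[10.7,15.8,17.0,-0.001,0.001,0.042],[11.4,15.4,17.0,-0.001,0.0,0.043]]
```

Emit:
{"fn": "apply_moves", "kwargs": {"motion": [[10,15,20,0,0,0.042],[9,13,20,0,0,0.043],[0,0,10,0,0,0],[0,0,0,0,0,0]]}}

```text
time_s: 13.35
tool_pos: [0.6959, -0.1663, 0.151]
ee_rot: [[-0.268, 0.963, -0.003], [0.963, 0.268, -0.001], [-0.0, -0.003, -1.0]]
force: [0.1, -0.7, -1.5]
opening: 0.308
```

Run:
```python
from h import *
st(); 
take('top','top7'); crop('top7',270,130,420,250,5,'t7')
take('side','side7'); crop('side7',280,150,400,250,6,'s7')
```

```text
t 13.35 p [ 0.6959 -0.1663  0.151 ] psi 15.56 z [-0.003 -0.001 -1.   ] F [ 0.1 -0.7 -1.5] op 0.308 q [-0.15  0.69  0.55  1.44 -0.38  1.11  0.73]
```

View pics/t7.png

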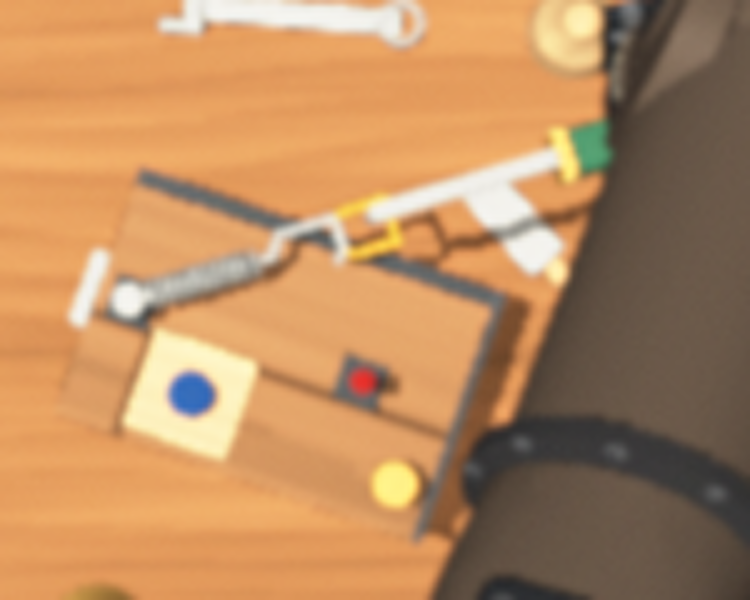

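View pics/s7.png

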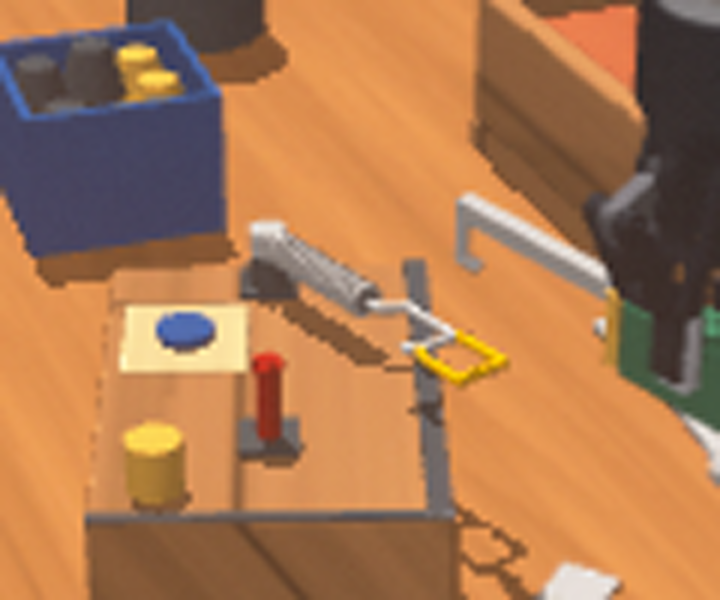

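Run:
```python
from h import *
d=load('top7'); s=load('side7')
def c(x,y): return (x+.5)/5-.5+270,(y+.5)/5-.5+130
def c2(x,y): return (x+.5)/6-.5+280,(y+.5)/6-.5+150
e=atz(d,*c(369,213),.173);b=atz(d,*c(552,160),.173);print(e,b,np.linalg.norm(b-e),np.degrees(np.arctan2(*(e-b)[1::-1])))
print('depth',atd(d,*c(380,211)))
# predicted
p=np.array(arm.state()['tool_pos']); a=np.radians(15.56+90); u=np.array([np.cos(a),np.sin(a)])
print('pred end',p[:2]+.1635*u,'leg',p[:2]+.16*u)
# eye: top inner/outer corners
for q in [(337,213),(388,197),(402,244),(350,259)]: print('eye corner',atz(d,*c(*q),.086))
print('S end leg bottom',atz(s,*c2(468,265),.1365), atz(s,*c2(464,200),.173))
for q in [(413,352),(453,332),(508,361),(462,381)]: print('S eye',atz(s,*c2(*q),.089))
print('piv',atz(d,*c(128,300),.095),'post',atz(d,*c(363,381),.104))
```

```text
[ 0.65398915 -0.01082747  0.173     ] [ 0.68163449 -0.1181018   0.173     ] 0.11077927503333024 104.45108746160214
depth [ 0.65517399 -0.01737631  0.17088166]
pred end [ 0.65269061 -0.00896656] leg [ 0.65362948 -0.01233828]
eye corner [0.66331158 0.00504803 0.086     ]
eye corner [ 0.67243019 -0.02733944  0.086     ]
eye corner [ 0.64249203 -0.03515378  0.086     ]
eye corner [ 0.63403152 -0.00220786  0.086     ]
S end leg bottom [ 0.65729034 -0.01326703  0.1365    ] [ 0.65323304 -0.01548191  0.173     ]
S eye [ 0.63334942 -0.00420937  0.089     ]
S eye [0.65950659 0.00618443 0.089     ]
S eye [ 0.67217102 -0.02963916  0.089     ]
S eye [ 0.64372384 -0.03825478  0.089     ]
piv [0.61187946 0.13743985 0.095     ] post [ 0.55701623 -0.00713744  0.104     ]
```

Emit:
{"fn": "apply_moves", "kwargs": {"motion": [[0.5,-2,15,0,0,0],[0,0,15,0,0,0],[0,0,5,0,0,0],[0,0,0,0,0,0]]}}

```text
time_s: 13.95
tool_pos: [0.6938, -0.1688, 0.1162]
ee_rot: [[-0.266, 0.964, 0.0], [0.964, 0.266, -0.002], [-0.002, -0.0, -1.0]]
force: [-1.0, -0.8, -2.1]
opening: 0.303
```

Run:
```python
from h import *
st(); 
take('side','side8'); crop('side8',280,150,400,250,6,'s8')
plan([(.6945,-.1665,.083,15.2,12)])
```

```text
t 13.95 p [ 0.6938 -0.1688  0.1162] psi 15.41 z [ 0.    -0.002 -1.   ] F [-1.  -0.8 -2.1] op 0.303 q [-0.14  0.72  0.53  1.48 -0.39  1.04  0.75]
3
[[0.7,0.4,11.1,0.0,0.001,0.001],[0.7,0.4,11.2,0.0,0.0,0.001],[0.7,0.4,11.1,0.0,0.001,0.002]]
```

View pics/s8.png

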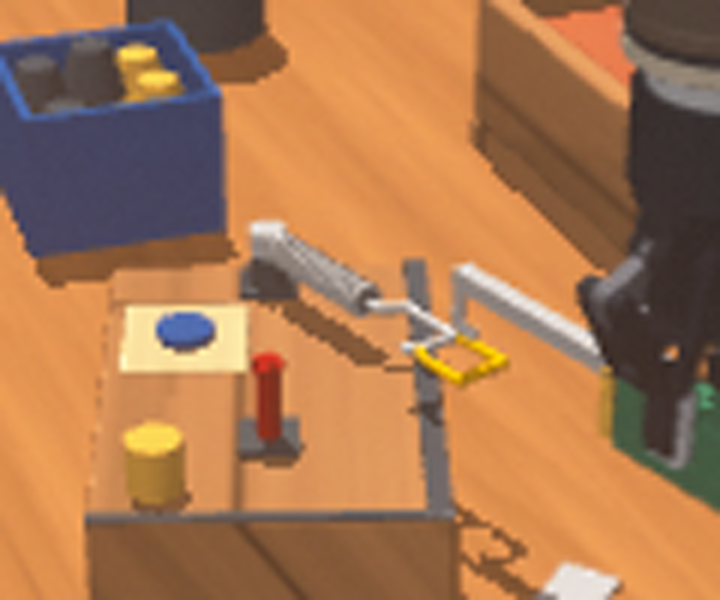

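Emit:
{"fn": "apply_moves", "kwargs": {"motion": [[2,0,11,0,0,0],[0,0,11,0,0,0],[0,0,9,0,0,0],[0,0,0,0,0,0]]}}

```text
time_s: 14.5
tool_pos: [0.6936, -0.1665, 0.0833]
ee_rot: [[-0.266, 0.964, 0.001], [0.964, 0.266, -0.002], [-0.002, 0.0, -1.0]]
force: [-1.3, -0.2, 0.0]
opening: 0.307
```

Run:
```python
from h import *
st(); 
take('side','side9'); crop('side9',280,150,400,250,6,'s9')
take('top','top9'); crop('top9',280,140,400,220,6,'t9')
```

```text
t 14.5 p [ 0.6936 -0.1665  0.0833] psi 15.44 z [ 0.001 -0.002 -1.   ] F [-1.3 -0.2  0. ] op 0.307 q [-0.14  0.75  0.51  1.51 -0.41  0.99  0.76]
```

View pics/s9.png

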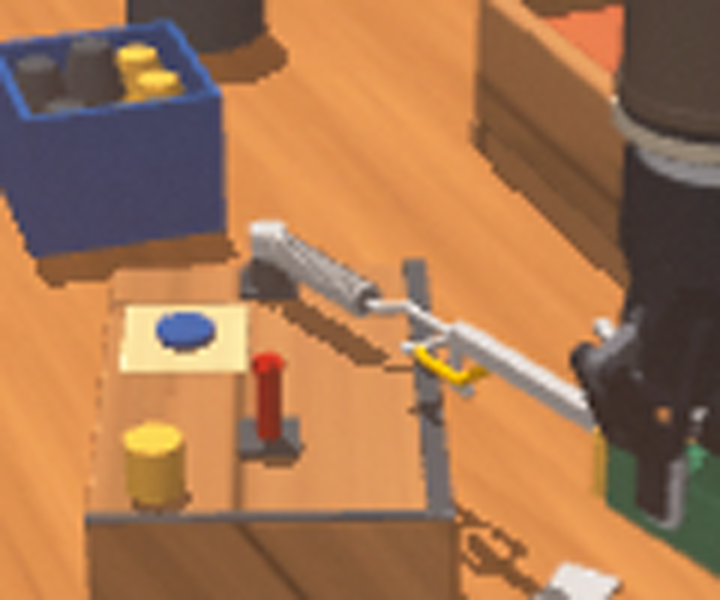

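View pics/t9.png

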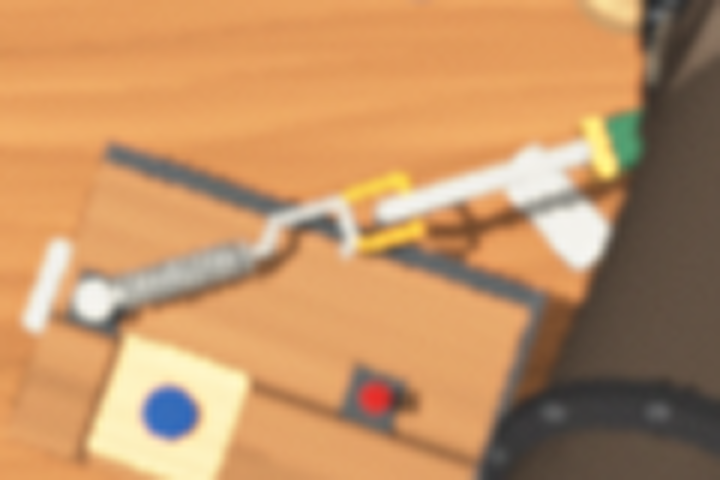

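Emit:
{"fn": "apply_moves", "kwargs": {"motion": [[-9,0,0,0,0,0],[-9,0,0,0,0,0],[-9,0,0,0,0,0],[-9,0,0,0,0,0],[-8,0,0,0,0,0],[0,0,0,0,0,0]]}}

```text
time_s: 15.35
tool_pos: [0.7054, -0.2033, 0.0828]
ee_rot: [[-0.271, 0.963, -0.004], [0.963, 0.271, 0.012], [0.012, -0.0, -1.0]]
force: [-1.6, 7.9, -2.4]
opening: 0.305
```

```bash
cat >> h.py <<'E'
PIV=np.array([.612,.1368])
def pol():
    p=np.array(arm.state()['tool_pos'])[:2]-PIV; print('pol r',np.linalg.norm(p).round(4),'alpha',np.degrees(np.arctan2(p[1],p[0])).round(2))
def P(r,al,z): 
    a=np.radians(al); return (PIV[0]+r*np.cos(a),PIV[1]+r*np.sin(a),z,al+90)
E
python3 - <<'E'
from h import *
st(); pol()
take('side','side10'); crop('side10',280,150,400,250,6,'s10')
take('top','top10'); crop('top10',280,140,400,220,6,'t10')
E
```

```text
t 15.35 p [ 0.7054 -0.2033  0.0828] psi 15.7 z [-0.004  0.012 -1.   ] F [-1.6  7.9 -2.4] op 0.305 q [-0.07  0.79  0.5   1.44 -0.42  1.03  0.8 ]
pol r 0.3527 alpha -74.64
```

View pics/s10.png

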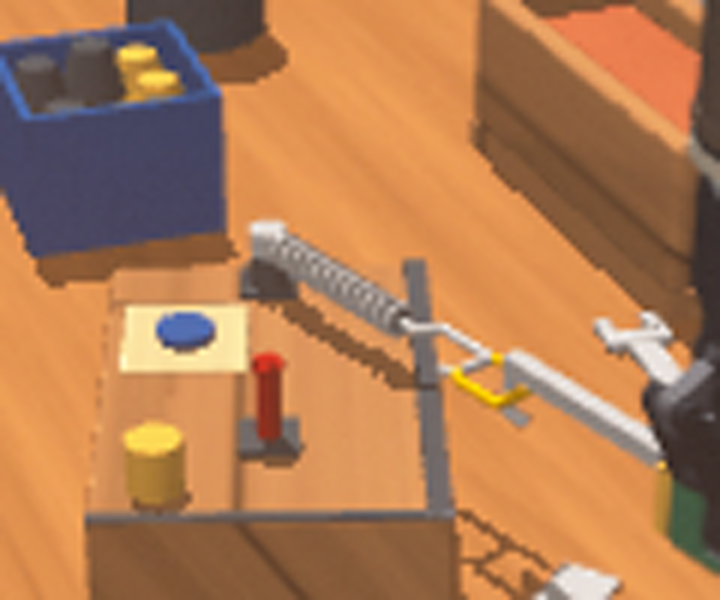

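View pics/t10.png

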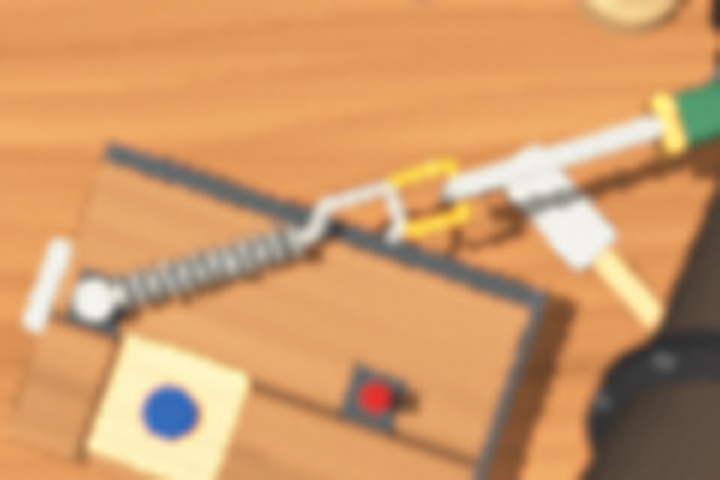

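Run:
```python
from h import *
d=load('top10')
def c(x,y): return (x+.5)/6-.5+280,(y+.5)/6-.5+140
pts=[atz(d,*c(*q),.086)[:2] for q in [(390,184),(455,163),(469,215),(402,237)]]
e=np.mean(pts,0); v=e-PIV; print(e,np.linalg.norm(v)-.156,np.degrees(np.arctan2(v[1],v[0])))
d=load('top9')
pts=[atz(d,*c(*q),.086)[:2] for q in [(343,200),(404,180),(423,233),(353,248)]]
e=np.mean(pts,0); v=e-PIV; print('slack',e,np.linalg.norm(v)-.156,np.degrees(np.arctan2(v[1],v[0])))
for r in (.36,.3655): print(P(r,-74.8,.083))
plan([P(.3665,-74.8,.083)],step=7)
```

```text
[ 0.65982178 -0.03912708] 0.026310883810869823 -74.7928877181027
slack [ 0.65244625 -0.0136094 ] -0.0002473505489790917 -74.94877055039761
(np.float64(0.7063881043107113), np.float64(-0.2106059380100321), 0.083, 15.200000000000003)
(np.float64(0.707830144793236), np.float64(-0.2159135287296298), 0.083, 15.200000000000003)
3
[[-4.9,-0.5,-0.2,0.0,-0.004,0.003],[-4.9,-0.4,-0.1,0.0,-0.005,0.003],[-4.9,-0.5,-0.2,-0.001,-0.004,0.004]]
```

Emit:
{"fn": "apply_moves", "kwargs": {"motion": [[-5,0,0,0,-0.005,0.003],[-5,-0.5,0,0,-0.004,0.003],[-4,0,0,0,-0.004,0.003],[0,0,0,0,0,0]]}}

```text
time_s: 15.95
tool_pos: [0.7077, -0.2056, 0.0803]
ee_rot: [[-0.268, 0.963, -0.008], [0.963, 0.268, 0.017], [0.018, -0.003, -1.0]]
force: [-2.9, 8.0, -0.2]
opening: 0.307
```

Run:
```python
from h import *
st(); pol()
plan([P(.3668,a,.0835) for a in np.arange(-78,-100,-3)],step=30)
```

```text
t 15.95 p [ 0.7077 -0.2056  0.0803] psi 15.56 z [-0.008  0.017 -1.   ] F [-2.9  8.  -0.2] op 0.307 q [-0.06  0.8   0.5   1.43 -0.42  1.04  0.81]
pol r 0.3556 alpha -74.39
8
[[-10.5,-23.1,-3.4,-0.003,-0.018,0.062],[0.5,-19.2,0.0,0.0,0.0,0.052],[0.5,-19.2,0.1,0.0,0.0,0.053],[0.5,-19.2,0.0,0.0,0.0,0.052],[0.5,-19.2,0.0,0.0,0.0,0.052],[0.5,-19.2,0.0,0.0,0.0,0.053],[0.5,-19.2,0.0,0.0,0.0,0.052],[0.6,-19.2,0.0,0.0,0.0,0.053]]
```

Emit:
{"fn": "apply_moves", "kwargs": {"motion": [[-7,0,-2,0,-0.01,0],[-7,0,-2,0,-0.01,0],[-6,0,-1,0,-0.006,0]]}}

```text
time_s: 16.32
tool_pos: [0.7122, -0.2152, 0.0828]
ee_rot: [[-0.274, 0.962, -0.007], [0.962, 0.274, 0.007], [0.009, -0.005, -1.0]]
force: [-3.7, 11.2, -1.5]
opening: 0.303
```

Run:
```python
from h import *
st(); pol()
plan([P(.3668,a,.0835) for a in np.arange(-78,-100,-3)],step=30)
```

```text
t 16.325 p [ 0.7122 -0.2152  0.0828] psi 15.89 z [-0.007  0.007 -1.   ] F [-3.7 11.2 -1.5] op 0.303 q [-0.05  0.8   0.5   1.41 -0.42  1.05  0.81]
pol r 0.366 alpha -74.12
8
[[0.0,-24.9,-0.5,-0.005,-0.009,0.068],[0.5,-19.2,0.0,0.0,0.0,0.052],[0.5,-19.2,0.0,0.0,0.0,0.053],[0.5,-19.1,0.0,0.0,0.0,0.052],[0.5,-19.2,0.0,0.0,0.0,0.052],[0.5,-19.2,0.0,0.0,0.0,0.053],[0.5,-19.2,0.0,0.0,0.0,0.052],[0.5,-19.2,0.0,0.0,0.0,0.052]]
```

Emit:
{"fn": "apply_moves", "kwargs": {"motion": [[-3,-19,-0.7,-0.002,-0.005,0.05],[-3,-19,-0.7,-0.001,-0.005,0.05],[-3,-19,-0.7,-0.001,-0.005,0.05]]}}

```text
time_s: 16.7
tool_pos: [0.6584, -0.226, 0.0824]
ee_rot: [[-0.131, 0.991, -0.005], [0.991, 0.131, 0.01], [0.01, -0.004, -1.0]]
force: [-0.9, 11.4, -2.1]
opening: 0.303
```

Run:
```python
from h import *
st(); pol()
plan([P(.3668,a,.0835) for a in np.arange(-83,-100,-3)],step=30)
```

```text
t 16.7 p [ 0.6584 -0.226   0.0824] psi 7.51 z [-0.005  0.01  -1.   ] F [-0.9 11.4 -2.1] op 0.303 q [-0.06  0.74  0.54  1.56 -0.44  0.98  0.74]
pol r 0.3658 alpha -82.71
6
[[-1.0,-1.9,-1.1,-0.004,-0.01,0.009],[0.5,-19.2,0.0,0.0,0.0,0.052],[0.5,-19.2,0.0,0.0,0.0,0.053],[0.5,-19.2,0.0,0.0,0.0,0.052],[0.5,-19.2,0.0,0.0,0.0,0.052],[0.5,-19.2,0.0,0.0,0.0,0.053]]
```

Emit:
{"fn": "apply_moves", "kwargs": {"motion": [[-3,-19,-1,-0.002,-0.007,0.055],[-3,-19,-0.8,-0.001,-0.006,0.052],[-3,-19,-0.7,-0.001,-0.005,0.052],[-3,-19,-0.7,-0.001,-0.005,0.052],[-3,-19,-0.7,-0.001,-0.005,0.052]]}}

```text
time_s: 17.32
tool_pos: [0.5632, -0.2272, 0.0841]
ee_rot: [[0.13, 0.992, -0.003], [0.992, -0.13, 0.006], [0.006, -0.003, -1.0]]
force: [1.2, 10.4, -3.4]
opening: 0.303
```

Run:
```python
from h import *
st(); pol()
plan([P(.3665,a,.0835) for a in np.arange(-100,-112,-3)],step=30)
take('top','top11'); crop('top11',280,140,400,240,6,'t11')
```

```text
t 17.325 p [ 0.5632 -0.2272  0.0841] psi -7.44 z [-0.003  0.006 -1.   ] F [ 1.2 10.4 -3.4] op 0.303 q [-0.11  0.63  0.62  1.81 -0.47  0.87  0.6 ]
pol r 0.3673 alpha -97.63
4
[[1.2,-15.1,0.7,-0.003,-0.006,0.045],[0.5,-19.2,0.0,0.0,0.0,0.052],[0.5,-19.2,0.0,0.0,0.0,0.052],[0.5,-19.2,0.0,0.0,0.0,0.053]]
```

View pics/t11.png

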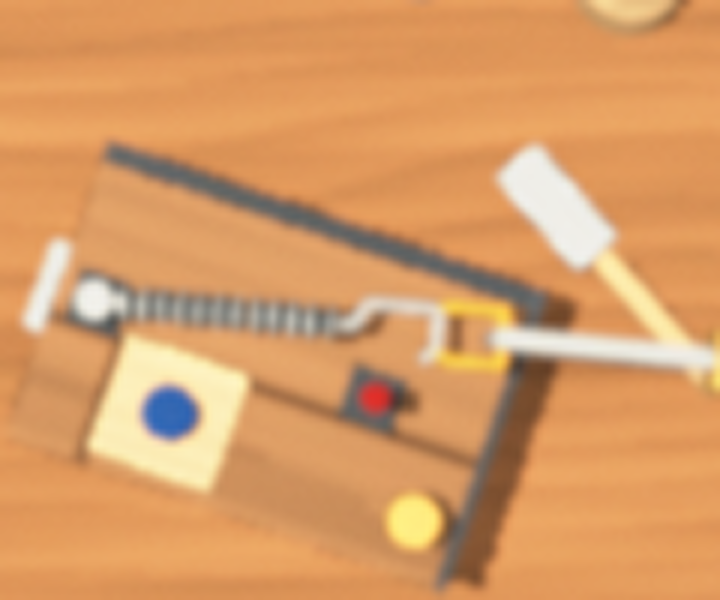

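Run:
```python
from h import *
d=load('top11'); st(); pol()
def c(x,y): return (x+.5)/6-.5+280,(y+.5)/6-.5+140
pts=[atz(d,*c(*q),.086)[:2] for q in [(443,304),(511,308),(510,366),(438,362)]]
e=np.mean(pts,0); v=e-PIV; print(e,np.linalg.norm(v)-.156,np.degrees(np.arctan2(v[1],v[0])))
```

```text
t 17.375 p [ 0.5604 -0.2272  0.0839] psi -7.67 z [-0.005  0.007 -1.   ] F [-2.2 11.8 -3.2] op 0.303 q [-0.11  0.63  0.62  1.81 -0.47  0.87  0.6 ]
pol r 0.3677 alpha -98.06
[ 0.58818855 -0.06099099] 0.04321913239982775 -96.86462838652504
```

Emit:
{"fn": "apply_moves", "kwargs": {"motion": [[-2,-18,-0.4,-0.002,-0.005,0.05],[-2,-19,-0.5,-0.001,-0.004,0.052],[-2.5,-19,-0.5,-0.001,-0.004,0.052]]}}

```text
time_s: 17.75
tool_pos: [0.5061, -0.215, 0.085]
ee_rot: [[0.282, 0.96, -0.002], [0.96, -0.282, 0.005], [0.004, -0.003, -1.0]]
force: [3.6, 10.6, -3.3]
opening: 0.306
```

Run:
```python
from h import *
st(); pol()
plan([P(.3665,a,.0835) for a in np.arange(-109,-113,-2)],step=30)
take('top','top12'); crop('top12',280,140,400,240,6,'t12')
```

```text
t 17.75 p [ 0.5061 -0.215   0.085 ] psi -16.36 z [-0.002  0.005 -1.   ] F [ 3.6 10.6 -3.3] op 0.306 q [-0.17  0.56  0.68  1.95 -0.49  0.8   0.5 ]
pol r 0.3674 alpha -106.75
2
[[1.3,-14.4,1.5,-0.004,-0.004,0.046],[0.2,-12.8,0.0,0.0,0.0,0.035]]
```

View pics/t12.png

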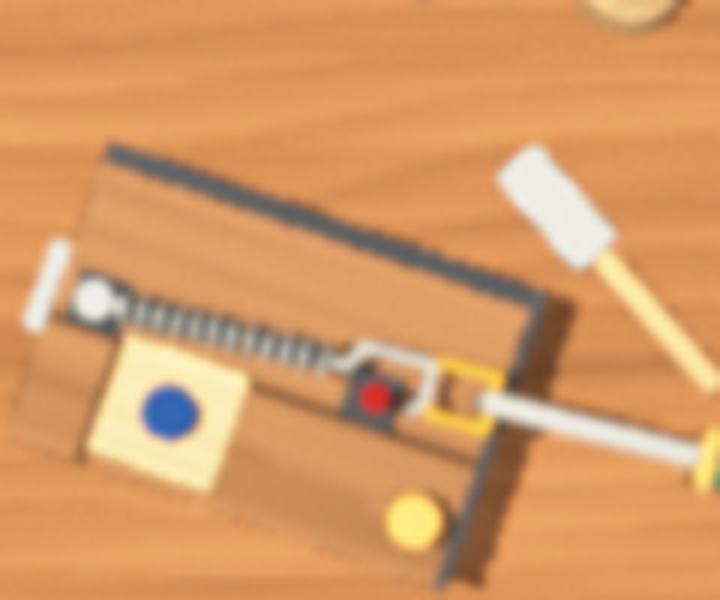

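Emit:
{"fn": "apply_moves", "kwargs": {"motion": [[-2.5,-17,0,-0.002,-0.004,0.046],[-2.5,-13,0,-0.001,-0.004,0.036]]}}

```text
time_s: 18.05
tool_pos: [0.4752, -0.2054, 0.0849]
ee_rot: [[0.361, 0.933, -0.002], [0.933, -0.361, 0.004], [0.003, -0.003, -1.0]]
force: [4.9, 10.8, -3.5]
opening: 0.303
```

Run:
```python
from h import *
st(); pol()
take('top','top13'); crop('top13',280,140,400,240,6,'t13')
```

```text
t 18.05 p [ 0.4752 -0.2054  0.0849] psi -21.17 z [-0.002  0.004 -1.   ] F [ 4.9 10.8 -3.5] op 0.303 q [-0.2   0.52  0.71  2.03 -0.49  0.76  0.44]
pol r 0.3685 alpha -111.79
```

View pics/t13.png

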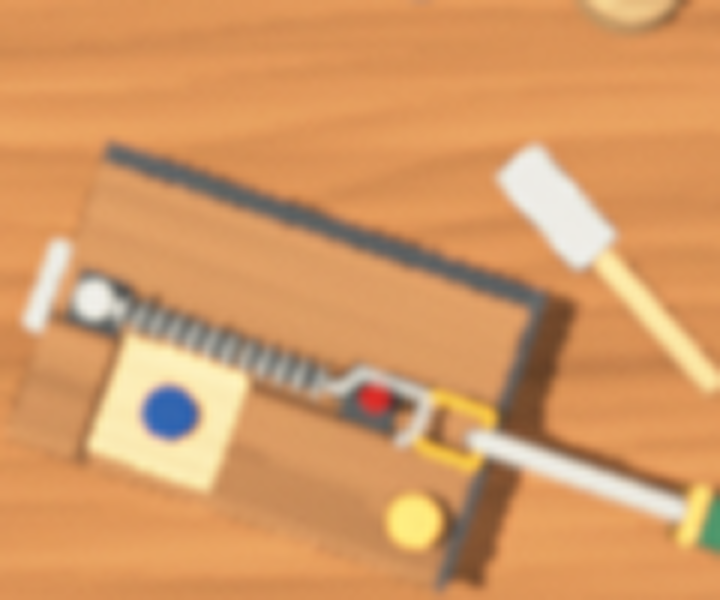

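Emit:
{"fn": "apply_moves", "kwargs": {"motion": [[1,0,0.5,0,0,0],[3,0,0.3,0,0,0],[4,0,0,0,0,0],[4,0,0,0,0,0]]}}

```text
time_s: 18.6
tool_pos: [0.4821, -0.1874, 0.0846]
ee_rot: [[0.358, 0.934, 0.001], [0.934, -0.358, 0.014], [0.014, -0.004, -1.0]]
force: [0.7, 0.8, -1.7]
opening: 0.305
```

Run:
```python
from h import *
st(); pol()
take('top','top14'); crop('top14',280,140,400,240,6,'t14')
```

```text
t 18.6 p [ 0.4821 -0.1874  0.0846] psi -20.95 z [ 0.001  0.014 -1.   ] F [ 0.7  0.8 -1.7] op 0.305 q [-0.23  0.52  0.7   2.03 -0.5   0.77  0.42]
pol r 0.3492 alpha -111.83
```

View pics/t14.png

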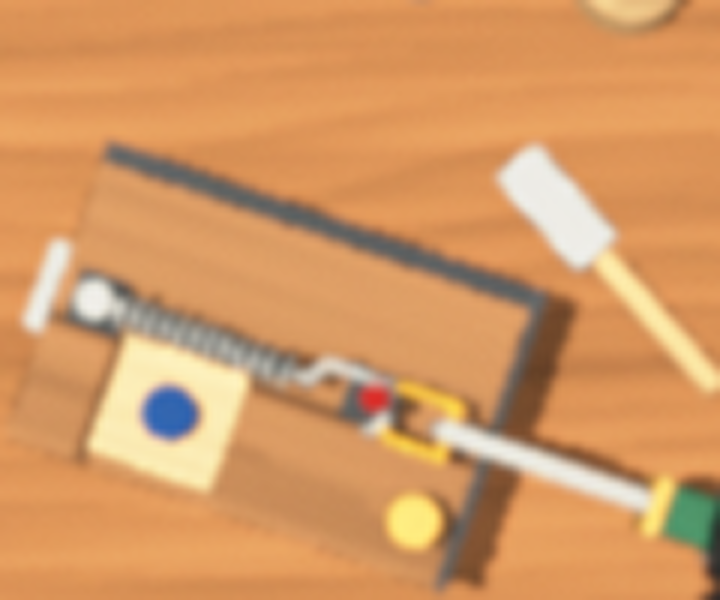

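Emit:
{"fn": "apply_moves", "kwargs": {"motion": [[4,0,0.5,0,-0.008,0],[4,0,0,0,-0.006,0],[0,0,0,0,0,0]]}}

```text
time_s: 19.02
tool_pos: [0.4858, -0.1822, 0.0851]
ee_rot: [[0.36, 0.933, -0.002], [0.933, -0.36, -0.003], [-0.003, -0.001, -1.0]]
force: [0.3, 0.3, -0.9]
opening: 0.307
```

Run:
```python
from h import *
st(); pol()
take('top','top15'); crop('top15',310,170,390,230,9,'t15')
take('side','side15'); crop('side15',270,170,370,250,7,'s15')
```

```text
t 19.025 p [ 0.4858 -0.1822  0.0851] psi -21.08 z [-0.002 -0.003 -1.   ] F [ 0.3  0.3 -0.9] op 0.307 q [-0.26  0.52  0.72  2.03 -0.49  0.76  0.39]
pol r 0.343 alpha -111.59
```

View pics/t15.png

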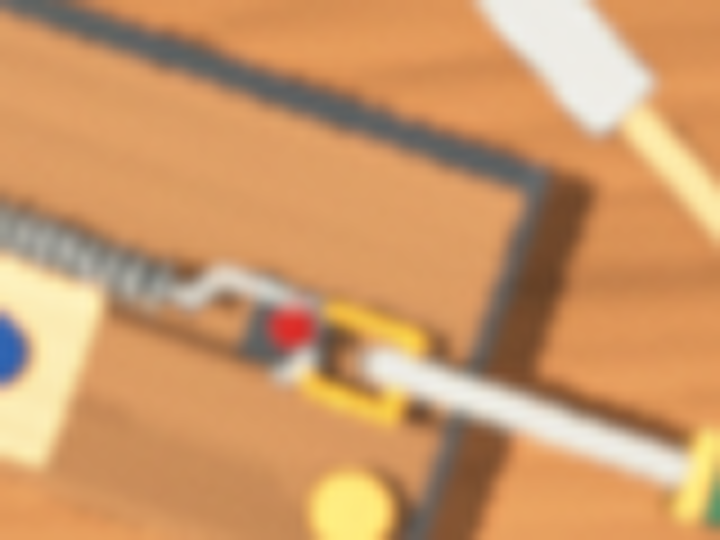

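View pics/s15.png

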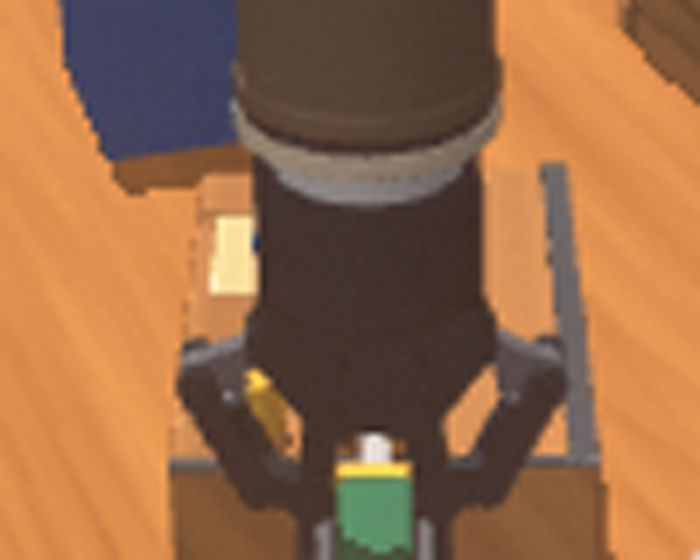

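Emit:
{"fn": "apply_moves", "kwargs": {"motion": [[5,0,0,0,0,0],[0.5,0,0,0,0,0],[0,0,0,0,0,0]]}}

```text
time_s: 19.5
tool_pos: [0.4875, -0.1773, 0.0851]
ee_rot: [[0.361, 0.933, -0.002], [0.933, -0.361, -0.002], [-0.003, -0.001, -1.0]]
force: [-0.5, 0.1, -0.9]
opening: 0.303
```

Run:
```python
from h import *
st(); pol()
```

```text
t 19.5 p [ 0.4875 -0.1773  0.0851] psi -21.14 z [-0.002 -0.002 -1.   ] F [-0.5  0.1 -0.9] op 0.303 q [-0.27  0.52  0.72  2.03 -0.49  0.76  0.38]
pol r 0.3379 alpha -111.63
```

Now lift gently while watching the force.

Emit:
{"fn": "apply_moves", "kwargs": {"motion": [[0,0,-6,0,0,0],[0,0,-8,0,0,0],[0,0,-8,0,0,0]]}}

```text
time_s: 19.88
tool_pos: [0.4872, -0.1775, 0.1083]
ee_rot: [[0.361, 0.932, -0.003], [0.932, -0.361, -0.003], [-0.003, -0.002, -1.0]]
force: [-0.7, -0.1, -0.6]
opening: 0.309
```

Run:
```python
from h import *
st(); pol()
take('top','top16'); crop('top16',310,170,390,230,9,'t16')
```

```text
t 19.875 p [ 0.4872 -0.1775  0.1083] psi -21.17 z [-0.003 -0.003 -1.   ] F [-0.7 -0.1 -0.6] op 0.309 q [-0.3   0.49  0.75  2.01 -0.45  0.81  0.35]
pol r 0.3382 alpha -111.65
```

View pics/t16.png

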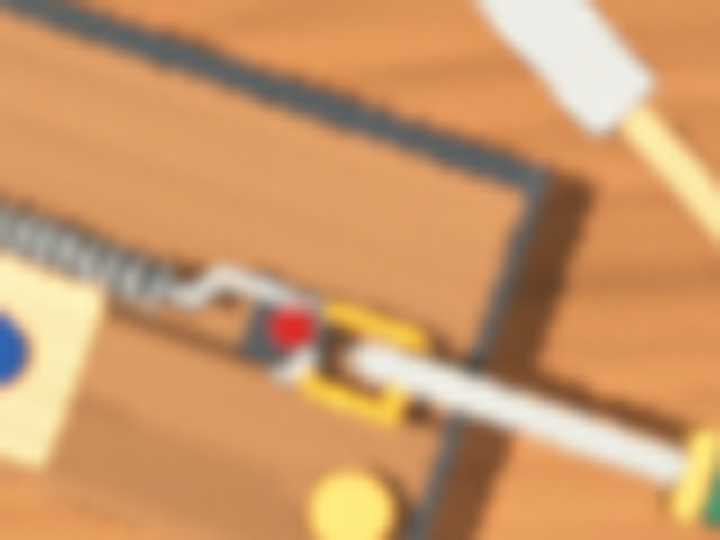

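Run:
```python
from h import *
d=load('top0'); print(atz(d,350+333/5,130+690/5,.01))
plan([(.487,-.178,.185,-21,35),(.38,-.12,.17,0),(.38,-.12,.04,0)])
```

```text
[ 0.34684986 -0.24851717  0.01      ]
9
[[-0.2,-0.2,-25.3,0.0,0.001,-0.001],[-0.3,-0.2,-25.3,-0.001,0.001,-0.001],[-0.1,-0.2,-25.2,0.0,0.001,-0.001],[5.2,-40.2,5.0,0.0,0.0,-0.122],[10.2,-39.3,5.0,0.0,0.0,-0.122],[14.8,-37.8,4.9,0.0,0.0,-0.123],[0.0,0.0,43.3,0.0,0.0,0.0],[0.0,0.0,43.4,0.0,0.0,0.0],[0.0,0.0,43.3,0.0,0.0,0.0]]
```

Emit:
{"fn": "apply_moves", "kwargs": {"motion": [[0,0,-20,0,0,0],[0,0,-28,0,0,0],[0,0,-30,0,0,0],[5,-40,0,0,0,-0.12],[10,-39,5,0,0,-0.12],[15,-38,5,0,0,-0.12],[0,0,20,0,0,0],[0,0,30,0,0,0],[0,0,0,0,0,0]]}}

```text
time_s: 21.05
tool_pos: [0.3793, -0.1183, 0.1315]
ee_rot: [[-0.003, 1.0, 0.006], [1.0, 0.003, -0.0], [-0.0, 0.006, -1.0]]
force: [0.3, -0.5, -0.9]
opening: 0.307
```

Run:
```python
from h import *
st(); 
take('top','top17'); crop('top17',270,150,420,290,5,'t17')
plan([(.38,-.12,.045,0,30),(.38,-.12,.017,0,12)])
```

```text
t 21.05 p [ 0.3793 -0.1183  0.1315] psi 0.15 z [ 0.006 -0.    -1.   ] F [ 0.3 -0.5 -0.9] op 0.307 q [-0.48  0.23  0.78  2.27 -0.25  0.72  0.48]
6
[[-0.4,-0.3,29.2,0.003,0.0,0.001],[-0.4,-0.2,29.1,0.002,0.0,0.001],[-0.5,-0.2,29.2,0.003,0.001,0.001],[0.0,0.0,9.3,0.0,0.0,0.0],[0.0,0.0,9.4,0.0,0.0,0.0],[0.0,0.0,9.3,0.0,0.0,0.0]]
```

View pics/t17.png

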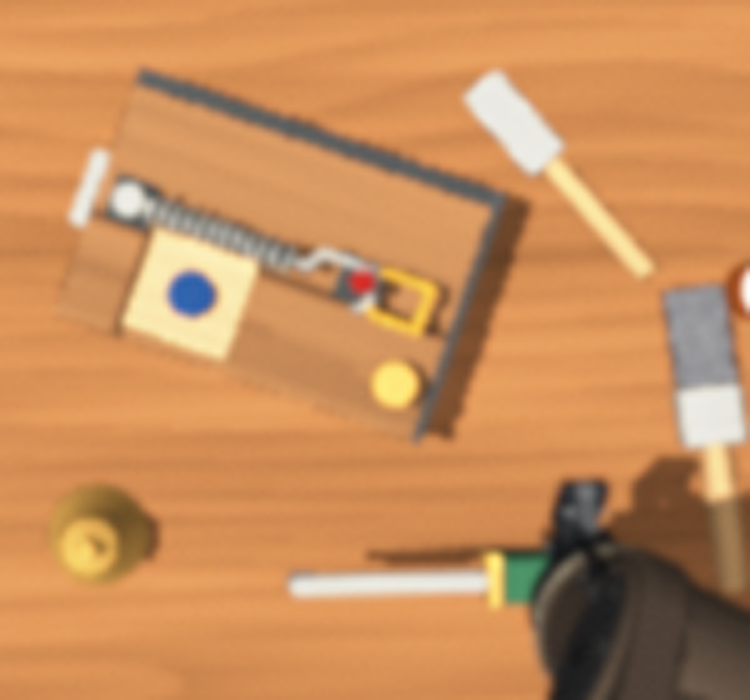

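Emit:
{"fn": "apply_moves", "kwargs": {"motion": [[0,0,29,0.006,0,0],[0,0,29,0,0,0],[0,0,28,0,0,0],[0,0,8,0,0,0],[0,0,7,0,0,0],[0,0,5,0,0,0],[0,0,3,0,0,0]]}}

```text
time_s: 21.98
tool_pos: [0.3898, -0.1198, 0.0278]
ee_rot: [[-0.003, 1.0, 0.016], [1.0, 0.003, -0.0], [-0.0, 0.016, -1.0]]
force: [-0.8, 0.5, -1.2]
opening: 0.307
```

Run:
```python
from h import *
st()
```

```text
t 21.975 p [ 0.3898 -0.1198  0.0278] psi 0.2 z [ 0.016 -0.    -1.   ] F [-0.8  0.5 -1.2] op 0.307 q [-0.24  0.46  0.54  2.34 -0.56  0.45  0.76]
```

Emit:
{"fn": "apply_moves", "kwargs": {"motion": [[0,0,4,0.016,0,0],[0,0,4,0.004,0,0],[0,0,2,0,0,0],[0,0,2,0,0,0],[0,0,1,0,0,0]]}}

```text
time_s: 22.6
tool_pos: [0.3904, -0.1196, 0.0147]
ee_rot: [[-0.004, 1.0, -0.004], [1.0, 0.004, 0.0], [0.0, -0.004, -1.0]]
force: [-7.2, 3.1, 34.7]
opening: 0.306
```

Run:
```python
from h import *
st()
```

```text
t 22.6 p [ 0.3904 -0.1196  0.0147] psi 0.21 z [-0.004  0.    -1.   ] F [-7.2  3.1 34.7] op 0.306 q [-0.23  0.49  0.52  2.33 -0.57  0.44  0.77]
```

Emit:
{"fn": "apply_moves", "kwargs": {"motion": [[0,0,0,0,0,0],[0,0,0,0,0,0],[0,0,0,0,0,0]]}}

```text
time_s: 22.98
tool_pos: [0.3904, -0.1196, 0.0149]
ee_rot: [[-0.003, 1.0, -0.004], [1.0, 0.003, 0.0], [0.0, -0.004, -1.0]]
force: [0.0, 0.3, -0.2]
opening: 0.309
```

Emit:
{"fn": "apply_moves", "kwargs": {"motion": [[0,0,0,0,0,0],[0,0,0,0,0,0],[0,0,0,0,0,0],[0,0,0,0,0,0],[0,0,-25,0,0,0],[0,0,-40,0,0,0],[0,0,-45,0,0,0],[0,0,-45,0,0,0]], "claw": 85}}

```text
time_s: 23.98
tool_pos: [0.3886, -0.12, 0.1715]
ee_rot: [[-0.002, 1.0, -0.012], [1.0, 0.002, -0.001], [-0.001, -0.012, -1.0]]
force: [1.4, 1.0, 0.9]
opening: 0.853
```

Run:
```python
from h import *
st()
take('top','top18'); crop('top18',270,110,480,290,3.8,'t18')
take('side','side18'); crop('side18',220,150,480,330,3,'s18')
```

```text
t 23.975 p [ 0.3886 -0.12    0.1715] psi 0.09 z [-0.012 -0.001 -1.   ] F [1.4 1.  0.9] op 0.853 q [-0.57  0.19  0.87  2.19 -0.18  0.85  0.41]
```

View pics/t18.png

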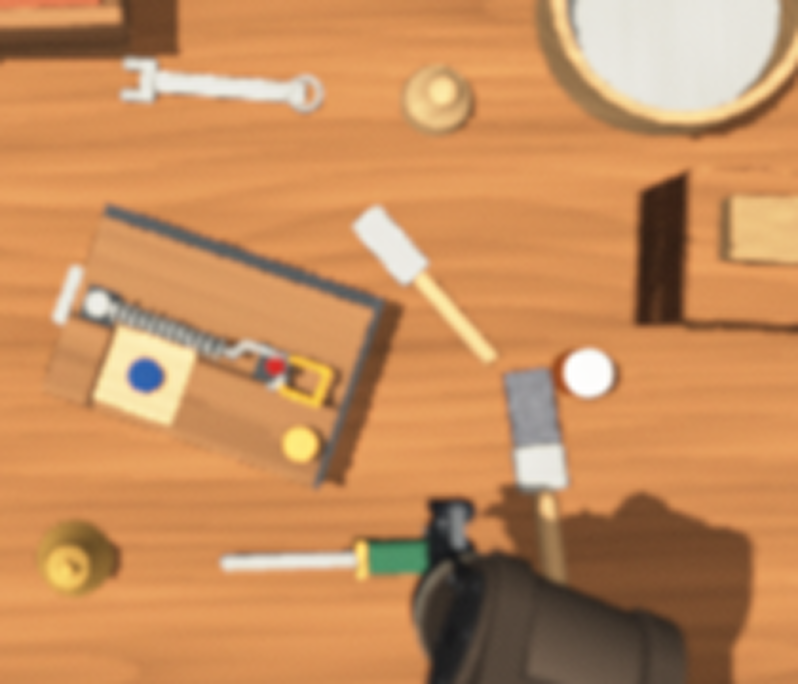

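View pics/s18.png

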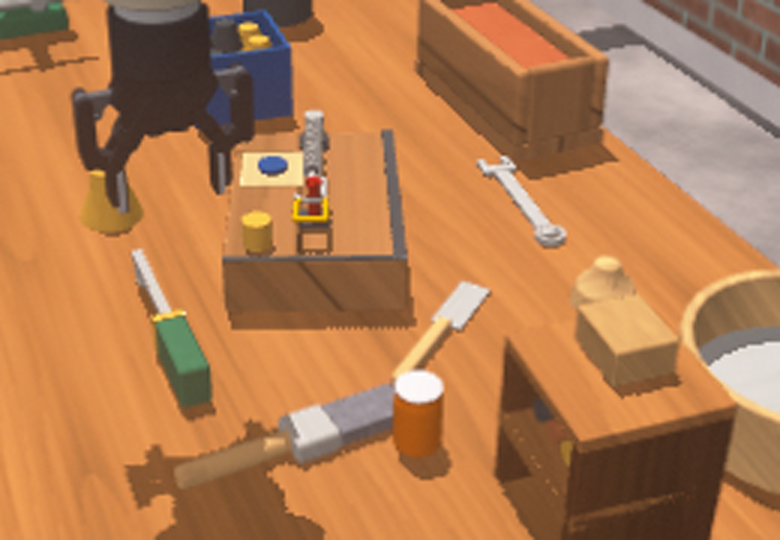

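Emit:
{"fn": "apply_moves", "kwargs": {"motion": [[0,0,0,0,0,0],[0,0,0,0,0,0],[0,0,0,0,0,0]]}}

```text
time_s: 24.45
tool_pos: [0.3903, -0.1199, 0.1724]
ee_rot: [[-0.002, 1.0, -0.007], [1.0, 0.002, 0.001], [0.001, -0.007, -1.0]]
force: [-0.8, -0.3, 0.1]
opening: 0.853
```

Run:
```python
from h import *
d=load('top18')
def c(x,y): return (x+.5)/3.8-.5+270,(y+.5)/3.8-.5+110
pts=[atz(d,*c(*q),.086)[:2] for q in [(291,358),(332,372),(322,404),(280,389)]]
e=np.mean(pts,0); v=e-PIV; L=np.linalg.norm(v); pk=PIV+v*(L-.026)/L
print('stretch',L-.156,'pocket-post',np.linalg.norm(pk-np.array([.5567,-.0075])))
arm.finish_job(); st()
```

```text
stretch 0.02654109261113416 pocket-post 0.0032518164596080203
the job is handed in; nothing more can be done
the job is handed in; nothing more can be done
```

I completed the task in the required order and handed it in at about 24.5 s of the 72 s allowed.

- **Lid:** I pressed the blue pad down until it hit the hard stop. The tool read 65.9 mm there, against 66 mm for fully home.
- **Puller out:** I pulled it out of the pigeonhole by the shank, stood it on the bench and let go. Then I gripped it again by the green handle.
- **Spring:** With the puller's hook in the yellow eye I stretched the spring to about 41 mm, swung it round the red post and let it draw back.
- **Puller down:** I lifted the puller's hook clear of the eye, stood the puller on open bench at about x 0.39, y -0.12 m, let go and raised the gripper.

**Last checks:** In the final camera views the spring is hooked round the post. It measured about 26.5 mm of stretch, with the hook pocket about 3 mm from the post's axis. The lid is flush and the puller stands free on the bench. The bystanders look unmoved, judged by eye.

**What went less smoothly:**
- On the first pull the arm gave way under the spring's load, so the stretch fell short until I added an offset to each move.
- Setting the puller down pressed on the bench with about 35 N through the held puller. This eased to near zero before I let go.

No check failed or disagreed with another.

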